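# Return the reagent jars to the colour-coded caddy

## Task

Put the four white reagent jars that stand about the bench back into the caddy, each upright on the floor of the bay that has the colour of its cap; set them down gently, without dropping them. Leave the two brown glass jars with a white sticker on the cap standing where they are: they do not belong in the caddy.

Things in the scene. Friction and masses are not known exactly. Their poses are not given: they have to be found in the camera images.
- jar_red_center (a point): centre (half-way up) of the white plastic jar with a plain red screw cap: an upright round jar, 40 mm in diameter, 80 mm tall in all, about 0.12 kg; the white body is a cylinder from the foot to 54 mm, the cap (38 mm in diameter) takes the top 20 mm. The point lies 40 mm above the foot, on the axis; z is up along the jar.
- jar_yellow_center (a point): centre (half-way up) of the white plastic jar with a plain yellow screw cap: an upright round jar, 40 mm in diameter, 80 mm tall in all, about 0.12 kg; the white body is a cylinder from the foot to 54 mm, the cap (38 mm in diameter) takes the top 20 mm. The point lies 40 mm above the foot, on the axis; z is up along the jar.
- jar_green_center (a point): centre (half-way up) of the white plastic jar with a plain green screw cap: an upright round jar, 40 mm in diameter, 80 mm tall in all, about 0.12 kg; the white body is a cylinder from the foot to 54 mm, the cap (38 mm in diameter) takes the top 20 mm. The point lies 40 mm above the foot, on the axis; z is up along the jar.
- jar_blue_center (a point): centre (half-way up) of the white plastic jar with a plain blue screw cap: an upright round jar, 40 mm in diameter, 80 mm tall in all, about 0.12 kg; the white body is a cylinder from the foot to 54 mm, the cap (38 mm in diameter) takes the top 20 mm. The point lies 40 mm above the foot, on the axis; z is up along the jar.
- old_red_center (a point): centre (half-way up) of a look-alike, to be left alone: a jar of the same shape and size (40 mm in diameter, 80 mm tall) but of brown amber glass, its red cap bearing a round white sticker 25 mm across. The point lies 40 mm above the foot. Besides the six jars, nothing closer than 0.70 m to the base axis stands above 20 mm; a dish and a timer, 14 mm high, lie among the jars.
- old_blue_center (a point): centre (half-way up) of a look-alike, to be left alone: a jar of the same shape and size (40 mm in diameter, 80 mm tall) but of brown amber glass, its blue cap bearing a round white sticker 25 mm across. The point lies 40 mm above the foot. Besides the six jars, nothing closer than 0.70 m to the base axis stands above 20 mm; a dish and a timer, 14 mm high, lie among the jars.
- bay_red_in (a point): centre of the inner floor of the red bay: a square open red plastic compartment, 60 mm wide inside, 66 mm outside, walls rising 15 mm above this floor, which lies 7 mm above the bench; x, y along its walls, z up. The bays stand two by two, 78 mm between centres, in any order, in a square grey caddy (164 mm, rim 20 mm high, low grips on two sides) fixed to the bench.
- bay_yellow_in (a point): centre of the inner floor of the yellow bay: a square open yellow plastic compartment, 60 mm wide inside, 66 mm outside, walls rising 15 mm above this floor, which lies 7 mm above the bench; x, y along its walls, z up. The bays stand two by two, 78 mm between centres, in any order, in a square grey caddy (164 mm, rim 20 mm high, low grips on two sides) fixed to the bench.
- bay_green_in (a point): centre of the inner floor of the green bay: a square open green plastic compartment, 60 mm wide inside, 66 mm outside, walls rising 15 mm above this floor, which lies 7 mm above the bench; x, y along its walls, z up. The bays stand two by two, 78 mm between centres, in any order, in a square grey caddy (164 mm, rim 20 mm high, low grips on two sides) fixed to the bench.
- bay_blue_in (a point): centre of the inner floor of the blue bay: a square open blue plastic compartment, 60 mm wide inside, 66 mm outside, walls rising 15 mm above this floor, which lies 7 mm above the bench; x, y along its walls, z up. The bays stand two by two, 78 mm between centres, in any order, in a square grey caddy (164 mm, rim 20 mm high, low grips on two sides) fixed to the bench.
Things that resemble listed ones, but are neither listed nor needed, are in the scene too. There is more than one size of the part that bears bay_blue_in; the job needs the middle-sized.

How it is judged:
By the outcome, as a careful person would: the job done as asked, in the order asked, and still so for the second after the job is handed in, with the robot touching nothing.
It also fails if it takes over 90 s, if anything falls off the work surface, if the arm or the gripper's body presses on something with over 40 N, if the wrist force passes 120 N, or if a joint passes its speed limit or range.

## Robot

A 6-joint arm with a two-finger parallel gripper is mounted at the origin on the work surface. World frame = base frame: x ahead of the robot, y to its left, z up, the work surface at z = 0. Lengths are in m, angles in rad, forces in N, time in s.
With the tool pointing down it reaches from about 0.35 to 0.775 m from the base axis. Payload 5.5 kg.
Tool frame: the origin (TCP) lies midway between the tips of the shut fingers; the grasp point (between the pads) lies 19 mm behind it (env.tcp_to_grasp is the distance from the TCP to the grasp point, in m); z points along the fingers, y is the direction in which the jaws open and shut (so a half turn about z gives the same grasp; the last joint's range is limited). The gripper opens to 85 mm and grips with 20 to 120 N. Pads are 22 mm wide; open, the fingers measure 114 mm over their backs; the gripper's body (76 mm by 85 mm) begins 54 mm behind the grasp point. The pads swing forward as they close: fully open they stand 13 mm farther back than shut.
Start: joints at [-1.474, 0.313, 0.046, 1.304, 0, 1.431], TCP at [0.135, -0.559, 0.231] pointing down, gripper open.
Joint ranges: [-2.76, 2.76], [-0.86, 1.69], [-1.03, 1.26], [-2.2, 2.34], [-1.47, 1.5], [-3.14, 3.14]. Speed limits (rad/s): [2.57, 2.57, 3.14, 3.14, 3.14, 3.14].

## Interface

Orientations are given as a unit quaternion [w, x, y, z].
In Python, from workcell import get_state, viewer, hand_in, finder, env gives the robot as it stands.
- The arm moves only by the tool arm_command, never from a script. Its argument "motion" is a list of rows, each an object of numbers: "x", "y", "z": the shift along the tool's x, y, z in mm; "rx", "ry", "rz": the turn, a rotation vector about the tool's x, y, z in degrees; "hand": the closure, from -1 (fully open) to 1 (shut). A call has 1 to 10 rows; each row is the pose to reach, as a shift and turn from the pose commanded when the call began, along the tool's axes at that moment; what a row does not reach only later rows make up. A row lasts 1/8 s, in which the tool goes at most 62.5 mm and 10.7 degrees, less where a joint would pass 70% of its speed; a pose out of reach is approached as far as the arm can. A call with a gripper value outside its range is refused whole. The fingers move at their own pace and stop on an object; "force" is the grip in N (left out, the last holds). Time passes only in rows, so rows that repeat a pose let the fingers close. It gives the time, the measured TCP pose, the force and the opening at its end, in the units of the state.
- get_state(): the state, without advancing time (a new reading comes with each control period).
- viewer.read_camera(name): name is "side" or "top"; returns a dict with "image" (384x512x3 uint8, red, green, blue), "z_map" (384x512 float32, m along the optical axis (not along the pixel's ray), 0 where there is no reading), "intrinsics" (3x3 intrinsics, pixels), "rvec" (rotation vector, rad) and "tvec" (3), from world to camera coordinates, as OpenCV has them. Camera axes: x right, y down, z forward; pixel columns grow to the right and rows downward; lengths in m; the calibration is good to about 2 mm. A picture is of the moment at which its call begins.
- hand_in(): hands the job in, once; it reports no verdict.
Trained networks look in a picture, given as the dict that the camera call returned (one of the last four; its "shot" number tells which), for a name from the list of things; names that differ only in an ending like _2 or _b are one class to them, and where a whole thing is asked for, a point or a joint stands for the part that bears it (a point fixed in the world has none). Each returns a list of dicts, best first, with "score" (0 to 1); they miss things now and then, are a little off and sometimes report something else, mostly with a low value. They report only what shows in the picture. A call takes as long as a camera call. They do not tell look-alikes from the thing itself.
- finder.find_in(picture, query): "at" ([column, row] in pixels, amid what is visible of it).
- finder.masks_of(picture, query): "region" (384x512 bool, what is visible of it) and "at" ([column, row] in pixels, amid what is visible of it).
The state is a dict: "clock": time; "joint_pos": joint angles; "qvel": joint speeds; "tau": joint torques, N m; "tcp_pos": TCP position; "orientation": TCP orientation; "wrist_force": force on the tool from outside, world axes, zero at the start; "ft_torque": the same for the moment, N m; "finger_gap": finger opening in m.
Only numpy, scipy, OpenCV 4.12 (cv2) and the standard library are available. Lean on these libraries where they do the work, as an engineer would, in place of code of your own. Each camera call takes 0.05 s, during which the arm holds its last target.

## Working session

There is one attempt and no reset: what is moved stays moved. The work goes in short steps, Python scripts to look and compute and a tool call to move; the robot and the scene stay as the last step left them, time stands still between calls to the robot, and variables do not carry over. Pictures are saved under pics/ and viewed, and the job is handed in when it is done.

Besides the shell and the picture viewer there is one more tool, called after "Call:" by a JSON object that holds its "method" and its "body". arm_command: Moves the arm, as the interface text tells. Its arguments: {"type":"object","properties":{"motion":{"type":"array","items":{"type":"object","properties":{"x":{"type":"number"},"y":{"type":"number"},"z":{"type":"number"},"rx":{"type":"number"},"ry":{"type":"number"},"rz":{"type":"number"},"hand":{"type":"number"}}}},"force":{"type":"number"}},"required":["motion"]}

```bash
mkdir -p pics; cat > h.py <<'E'
import numpy as np, cv2
from workcell import get_state, viewer, hand_in, finder, env
def cam(n,save=None):
    p=viewer.read_camera(n)
    if save: cv2.imwrite('pics/'+save,p['image'][:,:,::-1])
    return p
def w(p,uv,z):
    K=np.array(p['intrinsics']);R=cv2.Rodrigues(np.array(p['rvec'],float))[0];t=np.array(p['tvec'],float).ravel()
    d=R.T@np.linalg.inv(K)@np.array([uv[0],uv[1],1.]);c=-R.T@t
    return c+d*(z-c[2])/d[2]
def cloud(p):
    K=np.array(p['intrinsics']);R=cv2.Rodrigues(np.array(p['rvec'],float))[0];t=np.array(p['tvec'],float).ravel()
    v,u=np.mgrid[:384,:512];Z=p['z_map'].astype(float)
    c=np.stack([(u-K[0,2])/K[0,0]*Z,(v-K[1,2])/K[1,1]*Z,Z],-1)
    X=(c-t)@R; X[Z<=0]=np.nan
    return X
E
python3 - <<'E'
from h import *
s=get_state();print({k:np.round(v,3).tolist() for k,v in s.items()})
for c in['top','side']:
    p=cam(c,c+'0.png');print(c,np.round(p['tvec'],2).ravel(),np.round(p['intrinsics'],0).tolist())
E
```

```text
{'clock': 0.0, 'joint_pos': [-1.474, 0.314, 0.045, 1.304, 0.0, 1.431], 'qvel': [-0.0, 0.001, -0.0, 0.001, -0.001, 0.001], 'tau': [0.0, -48.062, 29.853, 0.019, -0.0, 0.0], 'tcp_pos': [0.135, -0.558, 0.23], 'orientation': [-0.001, 0.993, 0.118, 0.0], 'wrist_force': [-0.15, -0.882, 0.314], 'ft_torque': [-0.036, -0.033, -0.034], 'finger_gap': 0.086}
top [-0.01  0.47  1.3 ] [[456.0, 0.0, 255.0], [0.0, 456.0, 188.0], [0.0, 0.0, 1.0]]
side [0.38 0.21 0.65] [[368.0, 0.0, 257.0], [0.0, 368.0, 186.0], [0.0, 0.0, 1.0]]
```

View pics/top0.png

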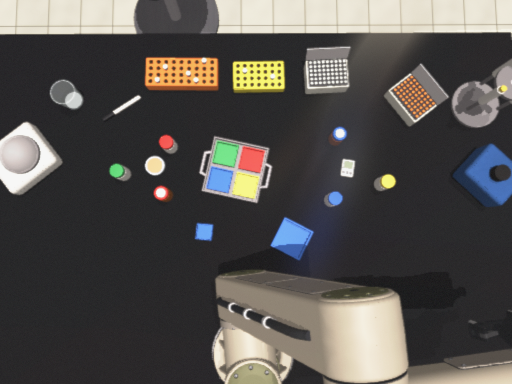

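View pics/side0.png

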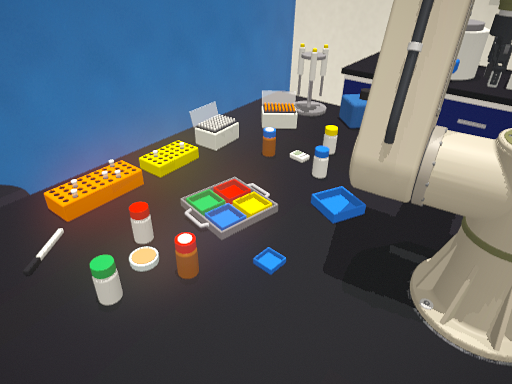

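```bash
python3 - <<'E'
from h import *
p=cam('top');X=cloud(p)
for q in['jar_red_center','jar_yellow_center','jar_green_center','jar_blue_center','old_red_center','old_blue_center','bay_red_in','bay_yellow_in','bay_green_in','bay_blue_in']:
    for r in finder.masks_of(p,q)[:4]:
        m=r['region'];P=X[m];z=np.nanmax(P[:,2]);zc=0.08 if 'center' in q else 0.007
        T=P[P[:,2]>z-.006]
        mid=(np.nanmin(T,0)+np.nanmax(T,0))/2
        print(q,round(r['score'],2),np.round(r['at'],0),m.sum(),'w',np.round(w(p,r['at'],zc),3),'top',np.round(mid,3),'ext',np.round(np.nanmax(T,0)-np.nanmin(T,0),3))
E
```

```text
jar_red_center 0.78 [168. 145.] 225 w [0.588 0.234 0.08 ] top [0.596 0.24  0.083] ext [0.034 0.037 0.006]
jar_yellow_center 0.62 [383. 182.] 258 w [ 0.48  -0.366  0.08 ] top [ 0.482 -0.379  0.085] ext [0.034 0.034 0.006]
jar_green_center 0.55 [118. 173.] 271 w [0.51  0.373 0.08 ] top [0.516 0.376 0.086] ext [0.031 0.033 0.006]
jar_blue_center 0.66 [333. 200.] 229 w [ 0.429 -0.225  0.08 ] top [ 0.435 -0.23   0.086] ext [0.033 0.033 0.006]
old_red_center 0.53 [162. 195.] 191 w [0.448 0.25  0.08 ] top [0.452 0.255 0.085] ext [0.033 0.031 0.006]
old_blue_center 0.5 [336. 133.] 221 w [ 0.618 -0.239  0.08 ] top [ 0.617 -0.246  0.083] ext [0.032 0.034 0.006]
bay_red_in 0.61 [254. 162.] 517 w [ 0.55  -0.008  0.007] top [0.556 0.003 0.025] ext [0.071 0.073 0.006]
bay_yellow_in 0.69 [246. 184.] 488 w [0.483 0.017 0.007] top [0.479 0.021 0.026] ext [0.07  0.067 0.006]
bay_green_in 0.97 [225. 156.] 508 w [0.569 0.077 0.007] top [0.573 0.077 0.026] ext [0.071 0.07  0.006]
bay_blue_in 0.96 [221. 180.] 534 w [0.496 0.09  0.007] top [0.497 0.095 0.025] ext [0.076 0.076 0.006]
bay_blue_in 0.88 [290. 237.] 989 w [ 0.327 -0.111  0.007] top [ 0.324 -0.11   0.028] ext [0.111 0.112 0.006]
bay_blue_in 0.62 [202. 232.] 244 w [0.344 0.145 0.007] top [0.346 0.14  0.016] ext [0.043 0.044 0.006]
bay_blue_in 0.4 [242. 183.] 529 w [0.487 0.028 0.007] top [0.481 0.019 0.026] ext [0.073 0.076 0.006]
```

```bash
cat >> h.py <<'E'
HUE={'red':(172,6),'yellow':(22,34),'green':(50,85),'blue':(100,125)}
def cmask(p,c,S=110,V=60):
    h=cv2.cvtColor(p['image'],cv2.COLOR_RGB2HSV);a,b=HUE[c]
    H=h[...,0]; k=(H>=a)|(H<=b) if a>b else (H>=a)&(H<=b)
    return k&(h[...,1]>S)&(h[...,2]>V)
def near(p,c,xy,r,zc,V=60):
    """centroid of colour pixels near xy"""
    m=cmask(p,c,V=V);v,u=np.nonzero(m)
    P=np.array([w(p,(a,b),zc) for a,b in zip(u,v)])
    k=np.hypot(*(P[:,:2]-xy).T)<r
    return w(p,(u[k].mean(),v[k].mean()),zc)[:2],k.sum(),P[k][:,:2]
E
python3 - <<'E'
from h import *
J={'red':(.591,.237),'yellow':(.481,-.374),'green':(.514,.373),'blue':(.433,-.228)}
B={'red':(.556,0),'yellow':(.481,.019),'green':(.573,.077),'blue':(.497,.093)}
ps={'top':cam('top'),'side':cam('side')}
for c in J:
    for n,p in ps.items():
        a=near(p,c,J[c],.035,.07);print(n,'jar',c,np.round(a[0],4),a[1])
R={}
for c in B:
    for n,p in ps.items():
        a=near(p,c,B[c],.06,.022);r=cv2.minAreaRect(a[2].astype(np.float32));R[n,c]=np.array(r[0])
        print(n,'bay',c,np.round(a[0],4),a[1],np.round(r[0],4),np.round(r[1],3),round(r[2],1))
for n in ps:
    r=lambda c:R[n,c]
    print(n,'centre',np.mean([r(c) for c in B],0).round(4),'g-b',(r('green')-r('blue')).round(4),'r-y',(r('red')-r('yellow')).round(4),'g-r',(r('green')-r('red')).round(4),'b-y',(r('blue')-r('yellow')).round(4))
p=ps['top'];im=p['image'];print(im[60:260:1].shape)
cv2.imwrite('pics/crop.png',cv2.resize(im[120:260,100:300],(800,560),interpolation=cv2.INTER_NEAREST)[:,:,::-1])
E
```

```text
top jar red [0.6002 0.2427] 180
side jar red [0.5974 0.2396] 312
top jar yellow [ 0.4836 -0.3822] 186
side jar yellow [ 0.4807 -0.376 ] 104
top jar green [0.5189 0.3802] 160
side jar green [0.5182 0.3765] 510
top jar blue [ 0.4373 -0.2335] 163
side jar blue [ 0.4358 -0.2302] 138
top bay red [0.5557 0.0012] 511 [0.5558 0.0012] [0.065 0.067] 77.5
side bay red [0.5522 0.0066] 527 [0.5528 0.0062] [0.078 0.08 ] 76.4
top bay yellow [0.4845 0.0192] 355 [0.4797 0.0182] [0.064 0.065] 78.3
side bay yellow [0.477  0.0236] 608 [0.479  0.0233] [0.081 0.076] 76.3
top bay green [0.5729 0.0767] 464 [0.5731 0.0768] [0.062 0.064] 77.4
side bay green [0.5682 0.0817] 556 [0.5667 0.0804] [0.072 0.081] 77.2
top bay blue [0.4969 0.0939] 500 [0.4971 0.094 ] [0.065 0.066] 77.4
side bay blue [0.4939 0.0987] 635 [0.4952 0.0972] [0.072 0.072] 77.4
top centre [0.5264 0.0476] g-b [ 0.076  -0.0172] r-y [ 0.0762 -0.017 ] g-r [0.0172 0.0755] b-y [0.0174 0.0757]
side centre [0.5234 0.0518] g-b [ 0.0715 -0.0168] r-y [ 0.0738 -0.0171] g-r [0.0139 0.0742] b-y [0.0162 0.0739]
(200, 512, 3)
```

View pics/crop.png

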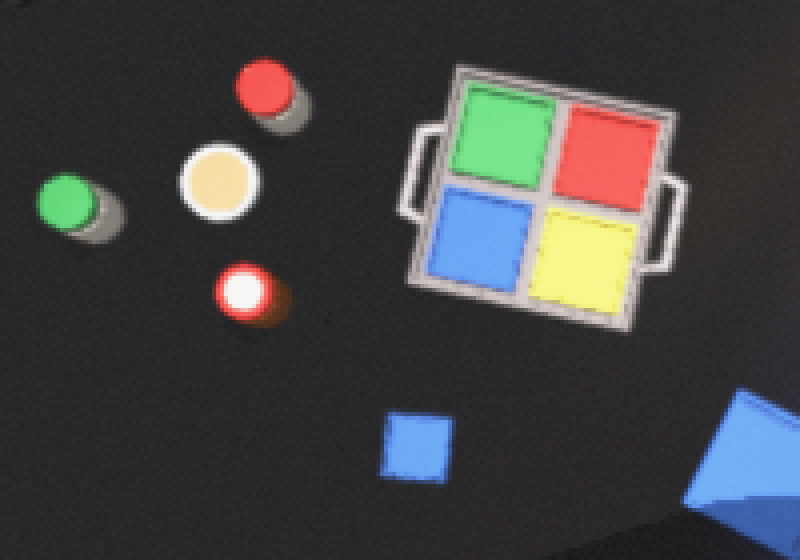

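```bash
cat >> h.py <<'E'
from scipy.spatial.transform import Rotation as Ro
def go(x,y,z,yaw=122.3):
    s=get_state();q=s['orientation'];R=Ro.from_quat([q[1],q[2],q[3],q[0]])
    a=np.radians(yaw);c,n=np.cos(a),np.sin(a)
    T=Ro.from_matrix(np.array([[c,n,0],[n,-c,0],[0,0,-1]]))
    d=R.inv().apply(np.array([x,y,z])-s['tcp_pos'])*1000
    r=np.degrees((R.inv()*T).as_rotvec())
    print('shift',d.round(1),'turn',r.round(1),'clock',round(s['clock'],2),'gap',round(s['finger_gap'],4),'F',np.round(s['wrist_force'],1),'tcp',np.round(s['tcp_pos'],4))
E
python3 -c "
from h import *
go(.436,-.231,.19)"
```

```text
shift [ 369.7 -248.2   41.3] turn [   0.     0.  -108.7] clock 0.75 gap 0.0858 F [-0.   0.3 -0. ] tcp [ 0.1349 -0.559   0.2314]
```

Call:
{"method": "arm_command", "body": {"motion": [{"x": 370,"y": -248,"z": 41,"rz": -109,"hand": -1},{"x": 370,"y": -248,"z": 41,"rz": -109,"hand": -1},{"x": 370,"y": -248,"z": 41,"rz": -109,"hand": -1},{"x": 370,"y": -248,"z": 41,"rz": -109,"hand": -1},{"x": 370,"y": -248,"z": 41,"rz": -109,"hand": -1},{"x": 370,"y": -248,"z": 41,"rz": -109,"hand": -1},{"x": 370,"y": -248,"z": 41,"rz": -109,"hand": -1},{"x": 370,"y": -248,"z": 41,"rz": -109,"hand": -1},{"x": 370,"y": -248,"z": 41,"rz": -109,"hand": -1},{"x": 370,"y": -248,"z": 41,"rz": -109,"hand": -1}]}}

```text
invalid input at $.motion[0]: expected keys x, y, z, rx, ry, rz, hand
```

```bash
python3 -c "
from h import *
go(.436,-.231,.19)"
```

```text
shift [ 369.7 -248.2   41.3] turn [   0.     0.  -108.7] clock 0.75 gap 0.0858 F [-0.   0.3 -0. ] tcp [ 0.1349 -0.559   0.2314]
```

All keys are required.

Call:
{"method": "arm_command", "body": {"motion": [{"x": 370,"y": -248,"z": 41,"rx": 0,"ry": 0,"rz": -109,"hand": -1},{"x": 370,"y": -248,"z": 41,"rx": 0,"ry": 0,"rz": -109,"hand": -1},{"x": 370,"y": -248,"z": 41,"rx": 0,"ry": 0,"rz": -109,"hand": -1},{"x": 370,"y": -248,"z": 41,"rx": 0,"ry": 0,"rz": -109,"hand": -1},{"x": 370,"y": -248,"z": 41,"rx": 0,"ry": 0,"rz": -109,"hand": -1},{"x": 370,"y": -248,"z": 41,"rx": 0,"ry": 0,"rz": -109,"hand": -1},{"x": 370,"y": -248,"z": 41,"rx": 0,"ry": 0,"rz": -109,"hand": -1},{"x": 370,"y": -248,"z": 41,"rx": 0,"ry": 0,"rz": -109,"hand": -1},{"x": 370,"y": -248,"z": 41,"rx": 0,"ry": 0,"rz": -109,"hand": -1},{"x": 370,"y": -248,"z": 41,"rx": 0,"ry": 0,"rz": -109,"hand": -1}]}}

```text
clock: 2.0
tcp_pos: [0.4367, -0.2306, 0.1903]
orientation: [0.0, 0.489, 0.872, -0.0]
wrist_force: [0.1, -0.1, 0.2]
finger_gap: 0.0857
```

```bash
python3 -c "
from h import *
go(.436,-.231,.19);go(.436,-.231,.022)"
```

```text
shift [ 0.1 -0.8  0.3] turn [-0.   0.  -0.9] clock 2.0 gap 0.0857 F [ 0.1 -0.1  0.2] tcp [ 0.4367 -0.2306  0.1903]
shift [ 1.000e-01 -8.000e-01  1.683e+02] turn [-0.   0.  -0.9] clock 2.0 gap 0.0857 F [ 0.1 -0.1  0.2] tcp [ 0.4367 -0.2306  0.1903]
```

```bash
python3 -c "
from h import *
a=cam('side')['image'][90:250,230:400];b=cam('top')['image'][130:290,250:420]
cv2.imwrite('pics/c1.png',cv2.resize(np.hstack([a,b]),None,fx=2.3,fy=2.3)[:,:,::-1])"
```

```text
(no output)
```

View pics/c1.png

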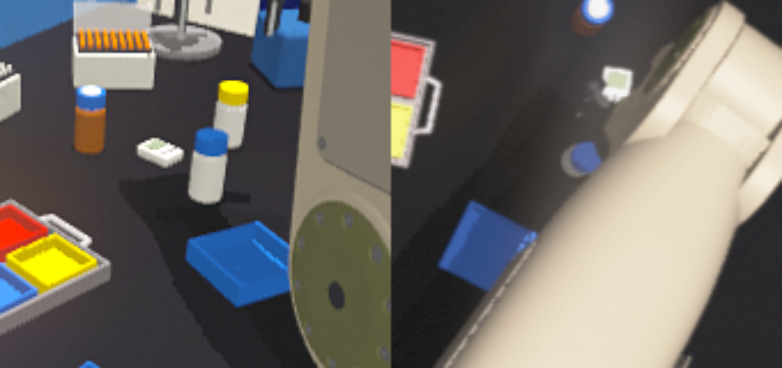

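```bash
python3 -c "
from h import *
p=cam('side','s2.png');q=cam('top','t2.png');s=get_state();print(s['joint_pos'],s['tcp_pos'])
for a in (p,q):
  for pt in [s['tcp_pos'],(.436,-.231,.08)]:
    print(cv2.projectPoints(np.array([pt],float),np.array(a['rvec'],float),np.array(a['tvec'],float),np.array(a['intrinsics'],float),None)[0].ravel())
"
```

```text
[-6.49798657e-01  1.73794667e-01 -2.37673680e-01  1.15912518e+00
 -6.90135468e-05  3.83602598e-01] [ 0.43638642 -0.23115372  0.19036668]
[326.7654303  108.61373256]
[321.78718321 148.4989523 ]
[343.00955201 194.44809024]
[335.04033401 197.87795249]
```

View pics/s2.png

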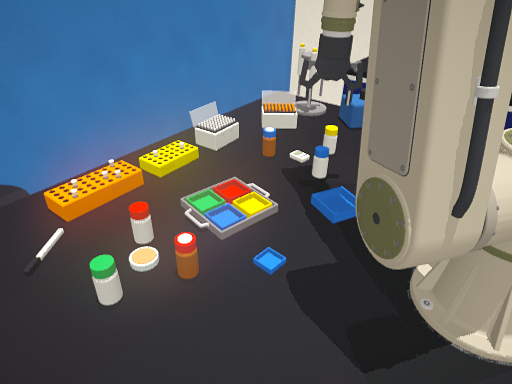

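View pics/t2.png

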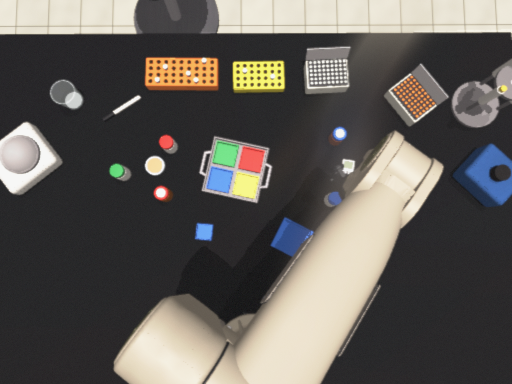

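```bash
python3 -c "
import cv2
i=cv2.imread('pics/s2.png')[40:190,270:390]
cv2.circle(i,(327-270,109-40),1,(0,0,255),-1)
cv2.imwrite('pics/c3.png',cv2.resize(i,None,fx=4,fy=4,interpolation=0))"
```

```text
(no output)
```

View pics/c3.png

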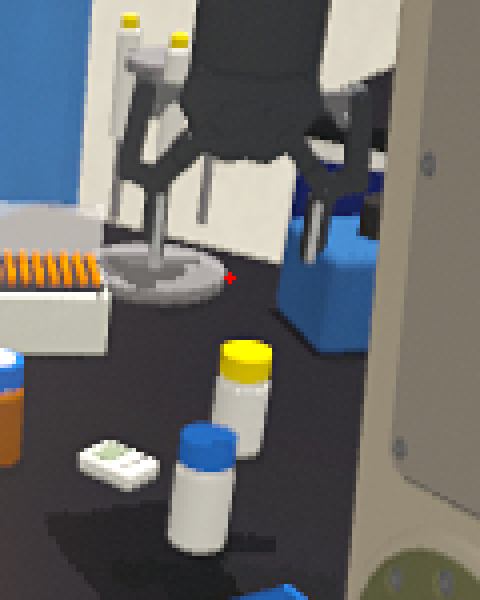

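Call:
{"method": "arm_command", "body": {"motion": [{"x": 0,"y": -1,"z": 45,"rx": 0,"ry": 0,"rz": -0.9,"hand": -1},{"x": 0,"y": -1,"z": 90,"rx": 0,"ry": 0,"rz": -0.9,"hand": -1},{"x": 0,"y": -1,"z": 130,"rx": 0,"ry": 0,"rz": -0.9,"hand": -1},{"x": 0,"y": -1,"z": 155,"rx": 0,"ry": 0,"rz": -0.9,"hand": -1},{"x": 0,"y": -1,"z": 168,"rx": 0,"ry": 0,"rz": -0.9,"hand": -1},{"x": 0,"y": -1,"z": 168,"rx": 0,"ry": 0,"rz": -0.9,"hand": -1}]}}

```text
clock: 2.95
tcp_pos: [0.4351, -0.2315, 0.0219]
orientation: [-0.001, 0.486, 0.874, 0.0]
wrist_force: [-1.0, -0.2, 0.2]
finger_gap: 0.0853
```

```bash
python3 -c "
from h import *
go(.436,-.231,.022)
i=cam('side')['image'][40:190,270:390]
cv2.imwrite('pics/c4.png',cv2.resize(i,None,fx=4,fy=4,interpolation=0)[:,:,::-1])"
```

```text
shift [-0.   1.  -0.1] turn [-0.  -0.1 -0.5] clock 2.95 gap 0.0853 F [-1.  -0.2  0.2] tcp [ 0.4351 -0.2315  0.0219]
```

View pics/c4.png

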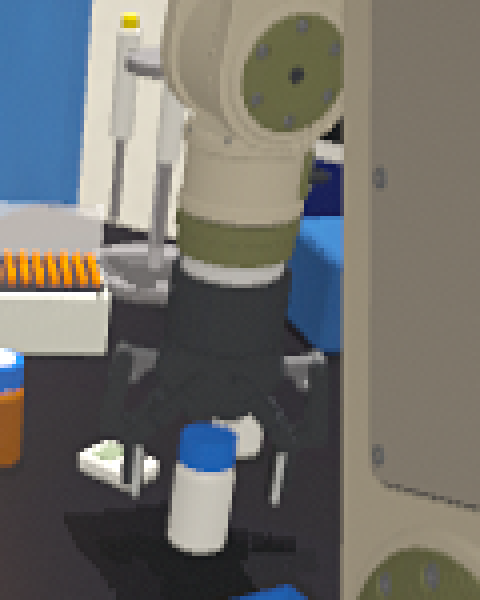

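Call:
{"method": "arm_command", "body": {"motion": [{"x": 0,"y": 0,"z": 0,"rx": 0,"ry": 0,"rz": 0,"hand": 0},{"x": 0,"y": 0,"z": 0,"rx": 0,"ry": 0,"rz": 0,"hand": 1},{"x": 0,"y": 0,"z": 0,"rx": 0,"ry": 0,"rz": 0,"hand": 1},{"x": 0,"y": 0,"z": 0,"rx": 0,"ry": 0,"rz": 0,"hand": 1},{"x": 0,"y": 0,"z": 0,"rx": 0,"ry": 0,"rz": 0,"hand": 1},{"x": 0,"y": 0,"z": 0,"rx": 0,"ry": 0,"rz": 0,"hand": 1},{"x": 0,"y": 0,"z": 0,"rx": 0,"ry": 0,"rz": 0,"hand": 1}], "force": 35}}

```text
clock: 3.88
tcp_pos: [0.4361, -0.232, 0.0233]
orientation: [0.001, 0.486, 0.874, -0.0]
wrist_force: [-0.8, 0.6, 6.3]
finger_gap: 0.039
```

```bash
python3 -c "
from h import *
go(.436,-.231,.022)
i=cam('side')['image'][40:190,270:390]
cv2.imwrite('pics/c5.png',cv2.resize(i,None,fx=4,fy=4,interpolation=0)[:,:,::-1])"
```

```text
shift [0.9 0.5 1.3] turn [ 0.   0.1 -0.4] clock 3.88 gap 0.039 F [-0.8  0.6  6.3] tcp [ 0.4361 -0.232   0.0233]
```

View pics/c5.png

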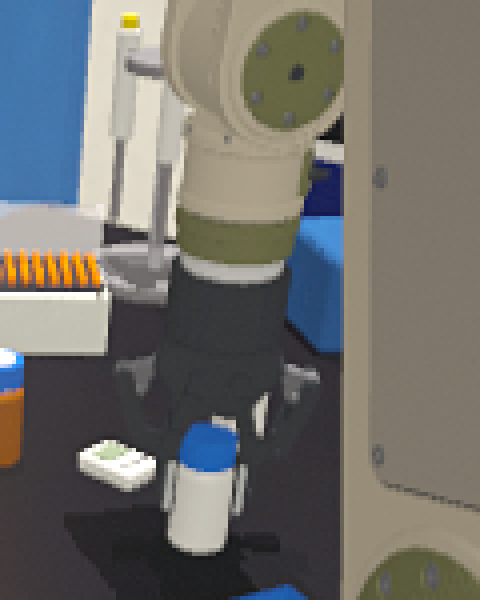

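Call:
{"method": "arm_command", "body": {"motion": [{"x": 0,"y": 0,"z": -15,"rx": 0,"ry": 0,"rz": 0,"hand": 1},{"x": 0,"y": 0,"z": -50,"rx": 0,"ry": 0,"rz": 0,"hand": 1},{"x": 0,"y": 0,"z": -90,"rx": 0,"ry": 0,"rz": 0,"hand": 1},{"x": 0,"y": 0,"z": -120,"rx": 0,"ry": 0,"rz": 0,"hand": 1},{"x": 0,"y": 0,"z": -130,"rx": 0,"ry": 0,"rz": 0,"hand": 1},{"x": 0,"y": 0,"z": -130,"rx": 0,"ry": 0,"rz": 0,"hand": 1}]}}

```text
clock: 4.68
tcp_pos: [0.4357, -0.2318, 0.1527]
orientation: [0.001, 0.486, 0.874, -0.0]
wrist_force: [0.8, 0.5, -1.3]
finger_gap: 0.039
```

```bash
python3 -c "
from h import *
go(.496,.0957,.152)
i=cam('side')['image'][20:170,270:390]
cv2.imwrite('pics/c6.png',cv2.resize(i,None,fx=4,fy=4,interpolation=0)[:,:,::-1])"
```

```text
shift [246.2 224.2   0.5] turn [ 0.   0.1 -0.4] clock 4.67 gap 0.039 F [ 0.8  0.5 -1.3] tcp [ 0.4357 -0.2318  0.1527]
```

View pics/c6.png

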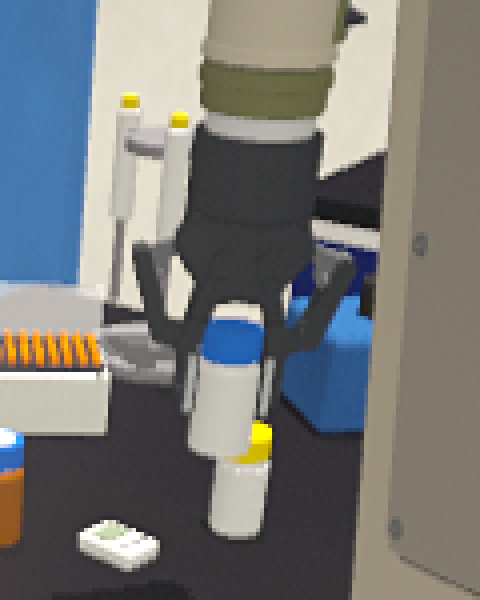

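Call:
{"method": "arm_command", "body": {"motion": [{"x": 15,"y": 14,"z": 0,"rx": 0,"ry": 0,"rz": 0,"hand": 1},{"x": 45,"y": 41,"z": 0,"rx": 0,"ry": 0,"rz": 0,"hand": 1},{"x": 80,"y": 73,"z": 0,"rx": 0,"ry": 0,"rz": 0,"hand": 1},{"x": 120,"y": 109,"z": 0,"rx": 0,"ry": 0,"rz": 0,"hand": 1},{"x": 160,"y": 146,"z": 0,"rx": 0,"ry": 0,"rz": 0,"hand": 1},{"x": 195,"y": 178,"z": 0,"rx": 0,"ry": 0,"rz": 0,"hand": 1},{"x": 225,"y": 205,"z": 0,"rx": 0,"ry": 0,"rz": 0,"hand": 1},{"x": 240,"y": 219,"z": 0,"rx": 0,"ry": 0,"rz": 0,"hand": 1},{"x": 246,"y": 224,"z": 0,"rx": 0,"ry": 0,"rz": 0,"hand": 1},{"x": 246,"y": 224,"z": 0,"rx": 0,"ry": 0,"rz": 0,"hand": 1}]}}

```text
clock: 5.98
tcp_pos: [0.495, 0.0955, 0.1512]
orientation: [-0.001, 0.485, 0.874, -0.001]
wrist_force: [-0.2, -0.9, -0.2]
finger_gap: 0.039
```

```bash
python3 -c "
from h import *
go(.496,.0957,.030)
p=cam('side');i=p['image'][60:260,150:310]
cv2.imwrite('pics/c7.png',cv2.resize(i,None,fx=3,fy=3,interpolation=0)[:,:,::-1])
X=cloud(p);m=cmask(p,'blue')&(X[...,2]>.15);print(np.nanmedian(X[m],0),np.nanmin(X[m],0),np.nanmax(X[m],0),m.sum())
"
```

```text
shift [ -0.5   1.2 121.2] turn [-0.1 -0.  -0.4] clock 5.97 gap 0.039 F [-0.2 -0.9 -0.2] tcp [0.495  0.0955 0.1512]
[ 1.5803166  -0.30131221  0.2431974 ] [ 0.46641138 -1.94829946  0.15005442] [1.59522064 0.12554167 0.3999899 ] 11041
```

View pics/c7.png

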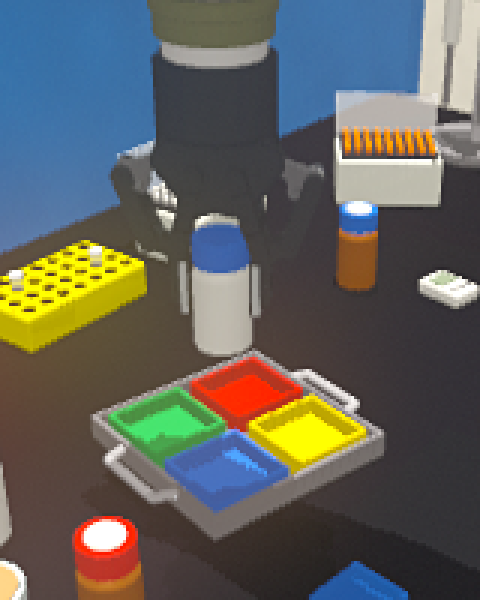

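Call:
{"method": "arm_command", "body": {"motion": [{"x": 0,"y": 1,"z": 20,"rx": 0,"ry": 0,"rz": 0,"hand": 1},{"x": 0,"y": 1,"z": 55,"rx": 0,"ry": 0,"rz": 0,"hand": 1},{"x": 0,"y": 1,"z": 85,"rx": 0,"ry": 0,"rz": 0,"hand": 1},{"x": 0,"y": 1,"z": 105,"rx": 0,"ry": 0,"rz": 0,"hand": 1},{"x": 0,"y": 1,"z": 114,"rx": 0,"ry": 0,"rz": 0,"hand": 1},{"x": 0,"y": 1,"z": 117,"rx": 0,"ry": 0,"rz": 0,"hand": 1},{"x": 0,"y": 1,"z": 119,"rx": 0,"ry": 0,"rz": 0,"hand": 1},{"x": 0,"y": 1,"z": 120,"rx": 0,"ry": 0,"rz": 0,"hand": 1}]}}

```text
clock: 7.02
tcp_pos: [0.4972, 0.096, 0.0329]
orientation: [0.001, 0.486, 0.874, 0.0]
wrist_force: [-0.0, 1.0, -1.6]
finger_gap: 0.0388
```

```bash
python3 -c "
from h import *
go(.496,.0957,.030)
p=cam('side');i=p['image'][60:260,150:310]
cv2.imwrite('pics/c8.png',cv2.resize(i,None,fx=3,fy=3,interpolation=0)[:,:,::-1])
"
```

```text
shift [ 0.4 -1.2  2.9] turn [ 0.1  0.  -0.4] clock 7.03 gap 0.0388 F [-0.   1.  -1.6] tcp [0.4972 0.096  0.0329]
```

View pics/c8.png

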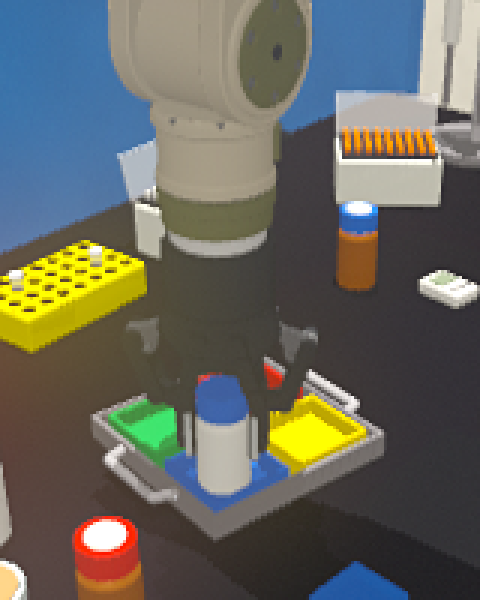

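Call:
{"method": "arm_command", "body": {"motion": [{"x": 0,"y": 0,"z": 1,"rx": 0,"ry": 0,"rz": 0,"hand": 1},{"x": 0,"y": 0,"z": 2,"rx": 0,"ry": 0,"rz": 0,"hand": 1},{"x": 0,"y": 0,"z": 2,"rx": 0,"ry": 0,"rz": 0,"hand": 1}]}}

```text
clock: 7.45
tcp_pos: [0.4967, 0.0961, 0.0303]
orientation: [0.0, 0.486, 0.874, 0.0]
wrist_force: [0.4, 0.3, -0.3]
finger_gap: 0.0389
```

Call:
{"method": "arm_command", "body": {"motion": [{"x": 0,"y": 0,"z": 0.7,"rx": 0,"ry": 0,"rz": 0,"hand": 1},{"x": 0,"y": 0,"z": 1.3,"rx": 0,"ry": 0,"rz": 0,"hand": 1},{"x": 0,"y": 0,"z": 1.3,"rx": 0,"ry": 0,"rz": 0,"hand": 1}]}}

```text
clock: 7.82
tcp_pos: [0.4967, 0.0962, 0.0303]
orientation: [0.0, 0.486, 0.874, 0.0]
wrist_force: [-3.6, -0.7, 10.9]
finger_gap: 0.0392
```

Call:
{"method": "arm_command", "body": {"motion": [{"x": 0,"y": 0,"z": -0.3,"rx": 0,"ry": 0,"rz": 0,"hand": 0},{"x": 0,"y": 0,"z": -0.3,"rx": 0,"ry": 0,"rz": 0,"hand": -0.3},{"x": 0,"y": 0,"z": -0.3,"rx": 0,"ry": 0,"rz": 0,"hand": -0.6},{"x": 0,"y": 0,"z": -0.3,"rx": 0,"ry": 0,"rz": 0,"hand": -1},{"x": 0,"y": 0,"z": -20,"rx": 0,"ry": 0,"rz": 0,"hand": -1},{"x": 0,"y": 0,"z": -55,"rx": 0,"ry": 0,"rz": 0,"hand": -1},{"x": 0,"y": 0,"z": -100,"rx": 0,"ry": 0,"rz": 0,"hand": -1},{"x": 0,"y": 0,"z": -120,"rx": 0,"ry": 0,"rz": 0,"hand": -1}]}}

```text
clock: 8.82
tcp_pos: [0.4978, 0.0962, 0.1515]
orientation: [0.002, 0.486, 0.874, 0.001]
wrist_force: [-0.4, 0.3, 0.2]
finger_gap: 0.0853
```

```bash
python3 -c "
from h import *
go(.482,-.378,.152);go(.482,-.378,.022)
p=cam('side','s9.png')
"
```

```text
shift [-394.2 -264.    -0.6] turn [ 0.2  0.1 -0.4] clock 8.82 gap 0.0853 F [-0.4  0.3  0.2] tcp [0.4978 0.0962 0.1515]
shift [-393.9 -264.4  129.4] turn [ 0.2  0.1 -0.4] clock 8.82 gap 0.0853 F [-0.4  0.3  0.2] tcp [0.4978 0.0962 0.1515]
```

View pics/s9.png

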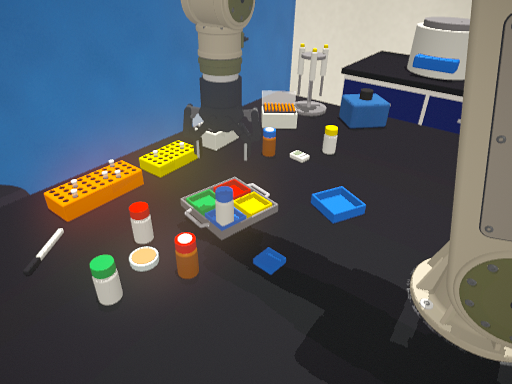

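Call:
{"method": "arm_command", "body": {"motion": [{"x": -394,"y": -264,"z": 0,"rx": 0,"ry": 0,"rz": 0,"hand": -1},{"x": -394,"y": -264,"z": 0,"rx": 0,"ry": 0,"rz": 0,"hand": -1},{"x": -394,"y": -264,"z": 0,"rx": 0,"ry": 0,"rz": 0,"hand": -1},{"x": -394,"y": -264,"z": 0,"rx": 0,"ry": 0,"rz": 0,"hand": -1},{"x": -394,"y": -264,"z": 0,"rx": 0,"ry": 0,"rz": 0,"hand": -1},{"x": -394,"y": -264,"z": 0,"rx": 0,"ry": 0,"rz": 0,"hand": -1},{"x": -394,"y": -264,"z": 0,"rx": 0,"ry": 0,"rz": 0,"hand": -1},{"x": -394,"y": -264,"z": 0,"rx": 0,"ry": 0,"rz": 0,"hand": -1},{"x": -394,"y": -264,"z": 0,"rx": 0,"ry": 0,"rz": 0,"hand": -1},{"x": -394,"y": -264,"z": 0,"rx": 0,"ry": 0,"rz": 0,"hand": -1}]}}

```text
clock: 10.12
tcp_pos: [0.4801, -0.3772, 0.1479]
orientation: [-0.001, 0.486, 0.874, 0.0]
wrist_force: [-0.7, 1.1, -0.9]
finger_gap: 0.0852
```

```bash
python3 -c "
from h import *
go(.482,-.378,.022)
p=cam('side');i=p['image'][60:180,260:420]
cv2.imwrite('pics/c10.png',cv2.resize(i,None,fx=3,fy=3,interpolation=0)[:,:,::-1])
p=cam('top');print(near(p,'blue',(.497,.095),.06,.07)[0])
"
```

```text
shift [ -2.    1.2 125.9] turn [-0.  -0.1 -0.4] clock 10.12 gap 0.0852 F [-0.7  1.1 -0.9] tcp [ 0.4801 -0.3772  0.1479]
[0.49226981 0.09083089]
```

View pics/c10.png

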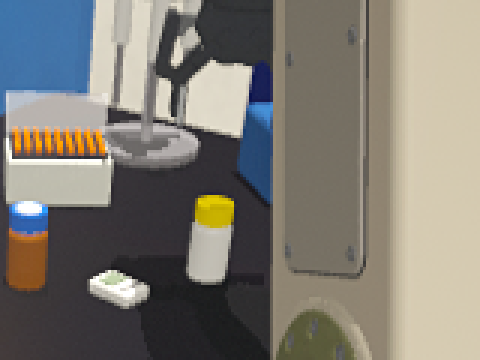

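Call:
{"method": "arm_command", "body": {"motion": [{"x": -2,"y": 1,"z": 40,"rx": 0,"ry": 0,"rz": 0,"hand": -1},{"x": -2,"y": 1,"z": 80,"rx": 0,"ry": 0,"rz": 0,"hand": -1},{"x": -2,"y": 1,"z": 112,"rx": 0,"ry": 0,"rz": 0,"hand": -1},{"x": -2,"y": 1,"z": 124,"rx": 0,"ry": 0,"rz": 0,"hand": -1},{"x": -2,"y": 1,"z": 126,"rx": 0,"ry": 0,"rz": 0,"hand": -1},{"x": -2,"y": 1,"z": 126,"rx": 0,"ry": 0,"rz": 0,"hand": -1}]}}

```text
clock: 10.98
tcp_pos: [0.4834, -0.3795, 0.0244]
orientation: [0.001, 0.485, 0.874, -0.0]
wrist_force: [-0.1, -0.0, 0.7]
finger_gap: 0.0854
```

```bash
python3 -c "
from h import *
go(.482,-.378,.022)
p=cam('side');i=p['image'][60:180,260:420]
cv2.imwrite('pics/c11.png',cv2.resize(i,None,fx=3,fy=3,interpolation=0)[:,:,::-1])
"
```

```text
shift [ 2.  -0.4  2.4] turn [ 0.   0.1 -0.4] clock 10.97 gap 0.0854 F [-0.1 -0.   0.7] tcp [ 0.4834 -0.3795  0.0244]
```

View pics/c11.png

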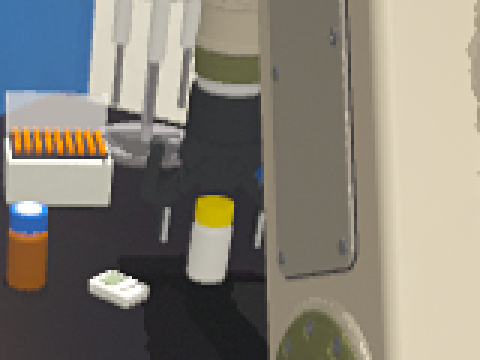

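Call:
{"method": "arm_command", "body": {"motion": [{"x": 0,"y": 0,"z": 1,"rx": 0,"ry": 0,"rz": 0,"hand": 0},{"x": 0,"y": 0,"z": 1,"rx": 0,"ry": 0,"rz": 0,"hand": 1},{"x": 0,"y": 0,"z": 1,"rx": 0,"ry": 0,"rz": 0,"hand": 1},{"x": 0,"y": 0,"z": 1,"rx": 0,"ry": 0,"rz": 0,"hand": 1},{"x": 0,"y": 0,"z": 1,"rx": 0,"ry": 0,"rz": 0,"hand": 1},{"x": 0,"y": 0,"z": 1,"rx": 0,"ry": 0,"rz": 0,"hand": 1},{"x": 0,"y": 0,"z": 1,"rx": 0,"ry": 0,"rz": 0,"hand": 1}]}}

```text
clock: 11.9
tcp_pos: [0.4828, -0.3795, 0.0226]
orientation: [0.001, 0.486, 0.874, -0.0]
wrist_force: [-0.9, -0.8, 5.5]
finger_gap: 0.0384
```

Call:
{"method": "arm_command", "body": {"motion": [{"x": 0,"y": 0,"z": -15,"rx": 0,"ry": 0,"rz": 0,"hand": 1},{"x": 0,"y": 0,"z": -50,"rx": 0,"ry": 0,"rz": 0,"hand": 1},{"x": 0,"y": 0,"z": -90,"rx": 0,"ry": 0,"rz": 0,"hand": 1},{"x": 0,"y": 0,"z": -130,"rx": 0,"ry": 0,"rz": 0,"hand": 1},{"x": 0,"y": 0,"z": -155,"rx": 0,"ry": 0,"rz": 0,"hand": 1},{"x": 0,"y": 0,"z": -160,"rx": 0,"ry": 0,"rz": 0,"hand": 1},{"x": 0,"y": 0,"z": -160,"rx": 0,"ry": 0,"rz": 0,"hand": 1}]}}

```text
clock: 12.78
tcp_pos: [0.4823, -0.3788, 0.1815]
orientation: [-0.0, 0.486, 0.874, 0.0]
wrist_force: [-0.3, -0.3, -0.9]
finger_gap: 0.0388
```

```bash
python3 -c "
from h import *
go(.479,.0195,.182)
p=cam('side');i=p['image'][20:180,260:420]
cv2.imwrite('pics/c12.png',cv2.resize(i,None,fx=3,fy=3,interpolation=0)[:,:,::-1])
"
```

```text
shift [ 3.399e+02  2.077e+02 -3.000e-01] turn [-0.  -0.  -0.4] clock 12.78 gap 0.0388 F [-0.3 -0.3 -0.9] tcp [ 0.4823 -0.3788  0.1815]
```

View pics/c12.png

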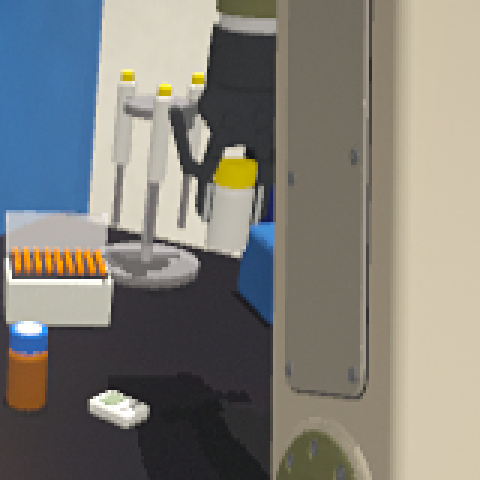

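Call:
{"method": "arm_command", "body": {"motion": [{"x": 17,"y": 10,"z": 0,"rx": 0,"ry": 0,"rz": 0,"hand": 1},{"x": 53,"y": 32,"z": 0,"rx": 0,"ry": 0,"rz": 0,"hand": 1},{"x": 102,"y": 62,"z": 0,"rx": 0,"ry": 0,"rz": 0,"hand": 1},{"x": 151,"y": 92,"z": 0,"rx": 0,"ry": 0,"rz": 0,"hand": 1},{"x": 200,"y": 122,"z": 0,"rx": 0,"ry": 0,"rz": 0,"hand": 1},{"x": 249,"y": 152,"z": 0,"rx": 0,"ry": 0,"rz": 0,"hand": 1},{"x": 295,"y": 180,"z": 0,"rx": 0,"ry": 0,"rz": 0,"hand": 1},{"x": 328,"y": 200,"z": 0,"rx": 0,"ry": 0,"rz": 0,"hand": 1},{"x": 340,"y": 208,"z": 0,"rx": 0,"ry": 0,"rz": 0,"hand": 1},{"x": 340,"y": 208,"z": 0,"rx": 0,"ry": 0,"rz": 0,"hand": 1}]}}

```text
clock: 14.08
tcp_pos: [0.4787, 0.0204, 0.1814]
orientation: [-0.0, 0.485, 0.875, -0.0]
wrist_force: [0.1, -0.3, -1.8]
finger_gap: 0.0387
```

```bash
python3 -c "
from h import *
go(.479,.0195,.030)
p=cam('side');i=p['image'][60:260,150:310]
cv2.imwrite('pics/c13.png',cv2.resize(i,None,fx=3,fy=3,interpolation=0)[:,:,::-1])
"
```

```text
shift [-1.000e+00 -1.000e-01  1.514e+02] turn [-0.1 -0.  -0.3] clock 14.07 gap 0.0387 F [ 0.1 -0.3 -1.8] tcp [0.4787 0.0204 0.1814]
```

View pics/c13.png

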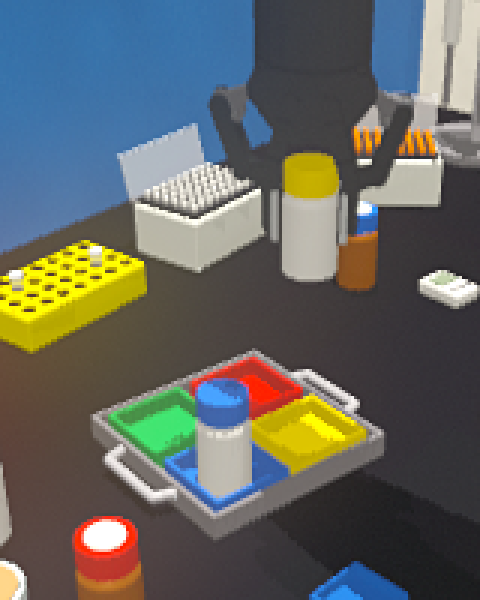

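Call:
{"method": "arm_command", "body": {"motion": [{"x": 0,"y": 0,"z": 25,"rx": 0,"ry": 0,"rz": 0,"hand": 1},{"x": 0,"y": 0,"z": 70,"rx": 0,"ry": 0,"rz": 0,"hand": 1},{"x": 0,"y": 0,"z": 110,"rx": 0,"ry": 0,"rz": 0,"hand": 1},{"x": 0,"y": 0,"z": 135,"rx": 0,"ry": 0,"rz": 0,"hand": 1},{"x": 0,"y": 0,"z": 144,"rx": 0,"ry": 0,"rz": 0,"hand": 1},{"x": 0,"y": 0,"z": 147,"rx": 0,"ry": 0,"rz": 0,"hand": 1},{"x": 0,"y": 0,"z": 149,"rx": 0,"ry": 0,"rz": 0,"hand": 1},{"x": 0,"y": 0,"z": 150,"rx": 0,"ry": 0,"rz": 0,"hand": 1},{"x": 0,"y": 0,"z": 150,"rx": 0,"ry": 0,"rz": 0,"hand": 1}]}}

```text
clock: 15.25
tcp_pos: [0.4799, 0.0195, 0.0325]
orientation: [0.001, 0.486, 0.874, 0.0]
wrist_force: [0.3, 0.1, -0.6]
finger_gap: 0.0385
```

Call:
{"method": "arm_command", "body": {"motion": [{"x": 0,"y": 0,"z": 0.7,"rx": 0,"ry": 0,"rz": 0,"hand": 1},{"x": 0,"y": 0,"z": 0.7,"rx": 0,"ry": 0,"rz": 0,"hand": 1}]}}

```text
clock: 15.5
tcp_pos: [0.4795, 0.0195, 0.0314]
orientation: [0.0, 0.486, 0.874, -0.0]
wrist_force: [-0.3, 0.0, -0.9]
finger_gap: 0.039
```

Call:
{"method": "arm_command", "body": {"motion": [{"x": 0,"y": 0,"z": 0.7,"rx": 0,"ry": 0,"rz": 0,"hand": 1},{"x": 0,"y": 0,"z": 1.2,"rx": 0,"ry": 0,"rz": 0,"hand": 1},{"x": 0,"y": 0,"z": 1.2,"rx": 0,"ry": 0,"rz": 0,"hand": 1}]}}

```text
clock: 15.88
tcp_pos: [0.4794, 0.0195, 0.03]
orientation: [-0.0, 0.486, 0.874, -0.0]
wrist_force: [-0.3, -0.8, -1.8]
finger_gap: 0.0392
```

Call:
{"method": "arm_command", "body": {"motion": [{"x": 0,"y": 0,"z": 0.7,"rx": 0,"ry": 0,"rz": 0,"hand": 1},{"x": 0,"y": 0,"z": 1.2,"rx": 0,"ry": 0,"rz": 0,"hand": 1},{"x": 0,"y": 0,"z": 1.2,"rx": 0,"ry": 0,"rz": 0,"hand": 1}]}}

```text
clock: 16.25
tcp_pos: [0.4795, 0.0195, 0.0296]
orientation: [0.0, 0.486, 0.874, -0.0]
wrist_force: [-1.8, 0.3, 5.3]
finger_gap: 0.0393
```

Contact with the floor; release and rise.

Call:
{"method": "arm_command", "body": {"motion": [{"x": 0,"y": 0,"z": 0,"rx": 0,"ry": 0,"rz": 0,"hand": 0},{"x": 0,"y": 0,"z": 0,"rx": 0,"ry": 0,"rz": 0,"hand": -0.3},{"x": 0,"y": 0,"z": 0,"rx": 0,"ry": 0,"rz": 0,"hand": -0.6},{"x": 0,"y": 0,"z": 0,"rx": 0,"ry": 0,"rz": 0,"hand": -1},{"x": 0,"y": 0,"z": -20,"rx": 0,"ry": 0,"rz": 0,"hand": -1},{"x": 0,"y": 0,"z": -60,"rx": 0,"ry": 0,"rz": 0,"hand": -1},{"x": 0,"y": 0,"z": -110,"rx": 0,"ry": 0,"rz": 0,"hand": -1},{"x": 0,"y": 0,"z": -150,"rx": 0,"ry": 0,"rz": 0,"hand": -1},{"x": 0,"y": 0,"z": -150,"rx": 0,"ry": 0,"rz": 0,"hand": -1}]}}

```text
clock: 17.38
tcp_pos: [0.4819, 0.0192, 0.1822]
orientation: [0.003, 0.486, 0.874, 0.001]
wrist_force: [-0.4, 0.4, -0.3]
finger_gap: 0.0854
```

```bash
python3 -c "
from h import *
go(.598,.240,.182)
p=cam('side','s14.png')
"
```

```text
shift [126.  215.3   0.8] turn [ 0.3  0.3 -0.4] clock 17.38 gap 0.0854 F [-0.4  0.4 -0.3] tcp [0.4819 0.0192 0.1822]
```

View pics/s14.png

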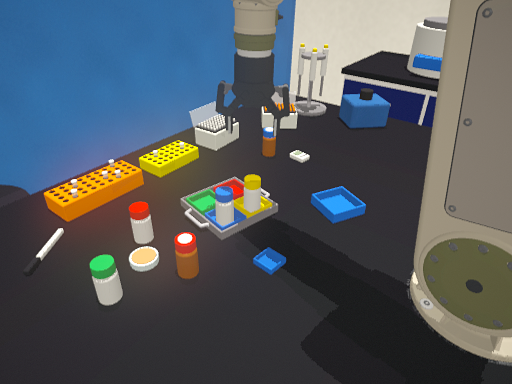

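Call:
{"method": "arm_command", "body": {"motion": [{"x": 126,"y": 214,"z": 1,"rx": 0,"ry": 0,"rz": 0,"hand": -1},{"x": 126,"y": 214,"z": 1,"rx": 0,"ry": 0,"rz": 0,"hand": -1},{"x": 126,"y": 214,"z": 1,"rx": 0,"ry": 0,"rz": 0,"hand": -1},{"x": 126,"y": 214,"z": 1,"rx": 0,"ry": 0,"rz": 0,"hand": -1},{"x": 126,"y": 214,"z": 1,"rx": 0,"ry": 0,"rz": 0,"hand": -1},{"x": 126,"y": 214,"z": 1,"rx": 0,"ry": 0,"rz": 0,"hand": -1}]}}

```text
clock: 18.18
tcp_pos: [0.5933, 0.2393, 0.1756]
orientation: [-0.001, 0.485, 0.874, -0.002]
wrist_force: [-0.6, -0.5, 0.4]
finger_gap: 0.0853
```

```bash
python3 -c "
from h import *
go(.598,.240,.022)
p=cam('side');i=p['image'][60:260,60:260]
cv2.imwrite('pics/c15.png',cv2.resize(i,None,fx=3,fy=3,interpolation=0)[:,:,::-1])
"
```

```text
shift [ -2.    5.  153.6] turn [-0.2 -0.  -0.4] clock 18.18 gap 0.0853 F [-0.6 -0.5  0.4] tcp [0.5933 0.2393 0.1756]
```

View pics/c15.png

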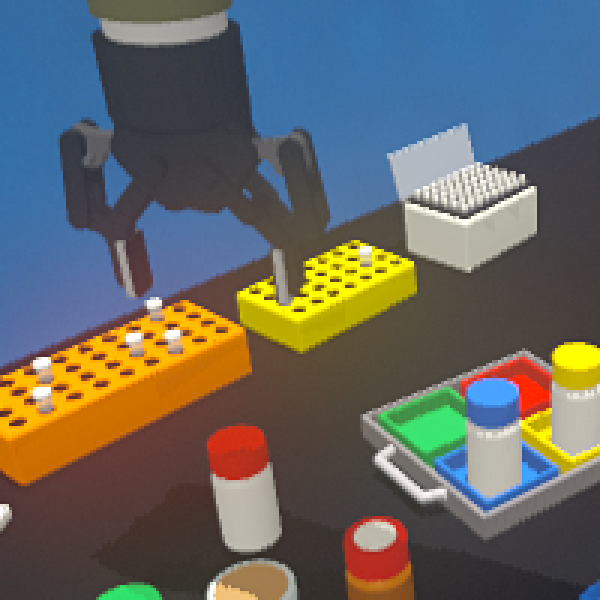

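Call:
{"method": "arm_command", "body": {"motion": [{"x": 0,"y": 1,"z": 30,"rx": 0,"ry": 0,"rz": 0,"hand": -1},{"x": 0,"y": 1,"z": 50,"rx": 0,"ry": 0,"rz": 0,"hand": -1},{"x": 0,"y": 1,"z": 50,"rx": 0,"ry": 0,"rz": 0,"hand": -1}]}}

```text
clock: 18.6
tcp_pos: [0.5935, 0.2381, 0.1263]
orientation: [-0.001, 0.486, 0.874, -0.001]
wrist_force: [0.3, 0.2, 0.7]
finger_gap: 0.0857
```

```bash
python3 -c "
from h import *
go(.598,.240,.022)"
```

```text
shift [ -0.8   5.2 104.3] turn [-0.2 -0.1 -0.5] clock 18.6 gap 0.0857 F [0.3 0.2 0.7] tcp [0.5935 0.2381 0.1263]
```

Call:
{"method": "arm_command", "body": {"motion": [{"x": -1,"y": 5,"z": 20,"rx": 0,"ry": 0,"rz": 0,"hand": -1},{"x": -1,"y": 5,"z": 60,"rx": 0,"ry": 0,"rz": 0,"hand": -1},{"x": -1,"y": 5,"z": 92,"rx": 0,"ry": 0,"rz": 0,"hand": -1},{"x": -1,"y": 5,"z": 104,"rx": 0,"ry": 0,"rz": 0,"hand": -1},{"x": -1,"y": 5,"z": 104,"rx": 0,"ry": 0,"rz": 0,"hand": -1}]}}

```text
clock: 19.23
tcp_pos: [0.6, 0.2416, 0.0234]
orientation: [-0.0, 0.486, 0.874, -0.0]
wrist_force: [-0.8, -0.6, -0.0]
finger_gap: 0.0856
```

```bash
python3 -c "
from h import *
go(.598,.240,.022)
p=cam('side');i=p['image'][60:260,60:260]
cv2.imwrite('pics/c16.png',cv2.resize(i,None,fx=3,fy=3,interpolation=0)[:,:,::-1])
"
```

```text
shift [-0.3 -2.6  1.4] turn [-0.1 -0.  -0.4] clock 19.23 gap 0.0856 F [-0.8 -0.6 -0. ] tcp [0.6    0.2416 0.0234]
```

View pics/c16.png

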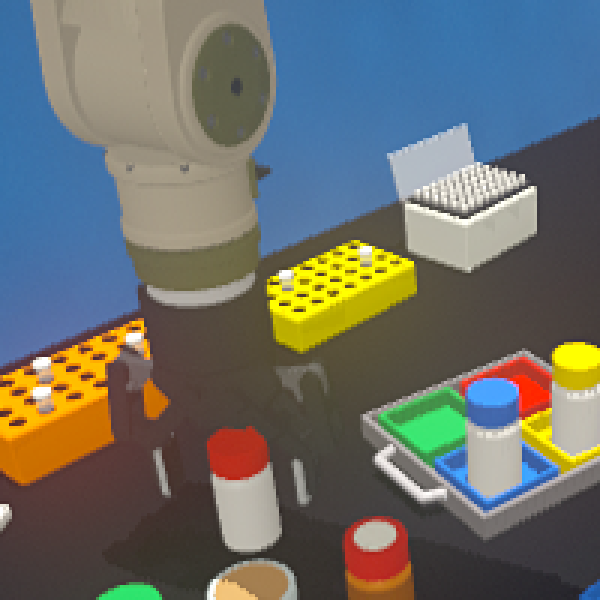

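Call:
{"method": "arm_command", "body": {"motion": [{"x": 0,"y": -1,"z": 1,"rx": 0,"ry": 0,"rz": 0,"hand": 0},{"x": 0,"y": -1,"z": 1,"rx": 0,"ry": 0,"rz": 0,"hand": 1},{"x": 0,"y": -1,"z": 1,"rx": 0,"ry": 0,"rz": 0,"hand": 1},{"x": 0,"y": -1,"z": 1,"rx": 0,"ry": 0,"rz": 0,"hand": 1},{"x": 0,"y": -1,"z": 1,"rx": 0,"ry": 0,"rz": 0,"hand": 1},{"x": 0,"y": -1,"z": 1,"rx": 0,"ry": 0,"rz": 0,"hand": 1},{"x": 0,"y": -1,"z": 1,"rx": 0,"ry": 0,"rz": 0,"hand": 1}]}}

```text
clock: 20.15
tcp_pos: [0.5999, 0.2415, 0.0239]
orientation: [0.001, 0.486, 0.874, 0.0]
wrist_force: [-1.2, -0.7, 6.1]
finger_gap: 0.0392
```

Call:
{"method": "arm_command", "body": {"motion": [{"x": 0,"y": 0,"z": -15,"rx": 0,"ry": 0,"rz": 0,"hand": 1},{"x": 0,"y": 0,"z": -50,"rx": 0,"ry": 0,"rz": 0,"hand": 1},{"x": 0,"y": 0,"z": -90,"rx": 0,"ry": 0,"rz": 0,"hand": 1},{"x": 0,"y": 0,"z": -130,"rx": 0,"ry": 0,"rz": 0,"hand": 1},{"x": 0,"y": 0,"z": -155,"rx": 0,"ry": 0,"rz": 0,"hand": 1},{"x": 0,"y": 0,"z": -160,"rx": 0,"ry": 0,"rz": 0,"hand": 1},{"x": 0,"y": 0,"z": -160,"rx": 0,"ry": 0,"rz": 0,"hand": 1}]}}

```text
clock: 21.02
tcp_pos: [0.5991, 0.2413, 0.1825]
orientation: [-0.0, 0.486, 0.874, -0.0]
wrist_force: [-0.1, -0.2, -1.5]
finger_gap: 0.039
```

```bash
python3 -c "
from h import *
go(.555,.0024,.182)
p=cam('side');i=p['image'][30:230,60:260]
cv2.imwrite('pics/c17.png',cv2.resize(i,None,fx=3,fy=3,interpolation=0)[:,:,::-1])
"
```

```text
shift [-179.5 -163.7    0.5] turn [-0.  -0.  -0.4] clock 21.02 gap 0.039 F [-0.1 -0.2 -1.5] tcp [0.5991 0.2413 0.1825]
```

View pics/c17.png

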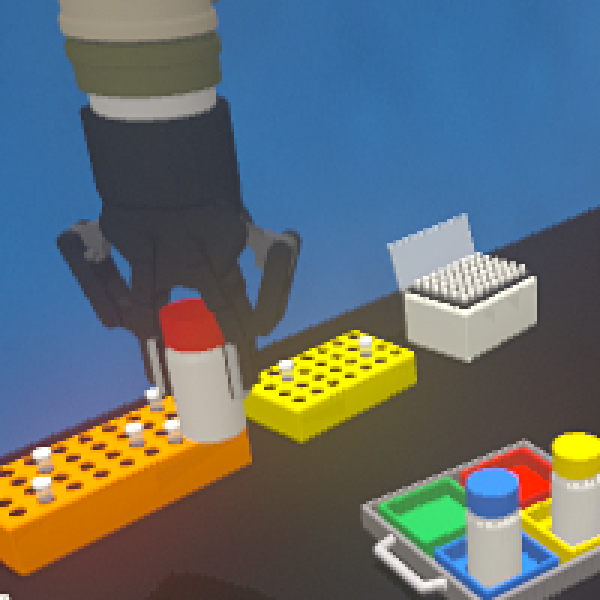

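Call:
{"method": "arm_command", "body": {"motion": [{"x": -15,"y": -14,"z": 0,"rx": 0,"ry": 0,"rz": 0,"hand": 1},{"x": -45,"y": -41,"z": 0,"rx": 0,"ry": 0,"rz": 0,"hand": 1},{"x": -82,"y": -75,"z": 0,"rx": 0,"ry": 0,"rz": 0,"hand": 1},{"x": -119,"y": -109,"z": 0,"rx": 0,"ry": 0,"rz": 0,"hand": 1},{"x": -152,"y": -139,"z": 0,"rx": 0,"ry": 0,"rz": 0,"hand": 1},{"x": -173,"y": -158,"z": 0,"rx": 0,"ry": 0,"rz": 0,"hand": 1},{"x": -180,"y": -164,"z": 0,"rx": 0,"ry": 0,"rz": 0,"hand": 1},{"x": -180,"y": -164,"z": 0,"rx": 0,"ry": 0,"rz": 0,"hand": 1}]}}

```text
clock: 22.08
tcp_pos: [0.5546, 0.0012, 0.1823]
orientation: [-0.001, 0.486, 0.874, -0.0]
wrist_force: [-0.1, 0.9, -2.3]
finger_gap: 0.0389
```

```bash
python3 -c "
from h import *
go(.555,.0024,.030)
p=cam('side');i=p['image'][60:260,150:310]
cv2.imwrite('pics/c18.png',cv2.resize(i,None,fx=3,fy=3,interpolation=0)[:,:,::-1])
"
```

```text
shift [  0.7   1.  152.3] turn [-0.  -0.  -0.5] clock 22.07 gap 0.0389 F [-0.1  0.9 -2.3] tcp [0.5546 0.0012 0.1823]
```

View pics/c18.png

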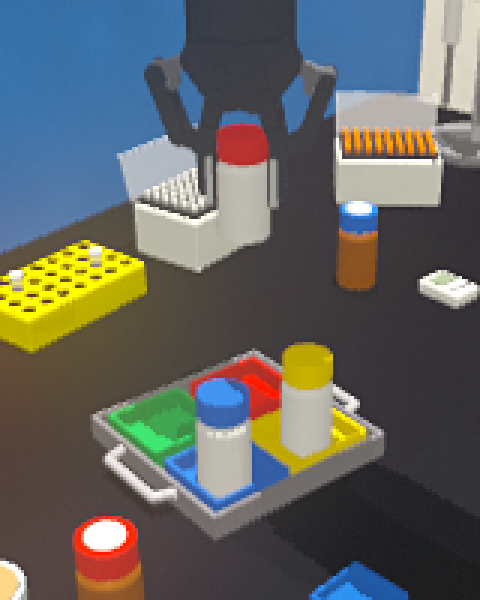

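Call:
{"method": "arm_command", "body": {"motion": [{"x": 0,"y": 1,"z": 25,"rx": 0,"ry": 0,"rz": 0,"hand": 1},{"x": 0,"y": 1,"z": 70,"rx": 0,"ry": 0,"rz": 0,"hand": 1},{"x": 0,"y": 1,"z": 110,"rx": 0,"ry": 0,"rz": 0,"hand": 1},{"x": 0,"y": 1,"z": 135,"rx": 0,"ry": 0,"rz": 0,"hand": 1},{"x": 0,"y": 1,"z": 145,"rx": 0,"ry": 0,"rz": 0,"hand": 1},{"x": 0,"y": 1,"z": 148,"rx": 0,"ry": 0,"rz": 0,"hand": 1},{"x": 0,"y": 1,"z": 150,"rx": 0,"ry": 0,"rz": 0,"hand": 1},{"x": 0,"y": 1,"z": 151,"rx": 0,"ry": 0,"rz": 0,"hand": 1},{"x": 0,"y": 1,"z": 151,"rx": 0,"ry": 0,"rz": 0,"hand": 1}]}}

```text
clock: 23.25
tcp_pos: [0.5565, 0.0023, 0.0325]
orientation: [0.001, 0.486, 0.874, 0.0]
wrist_force: [-0.1, -0.2, -1.0]
finger_gap: 0.0386
```

Call:
{"method": "arm_command", "body": {"motion": [{"x": 0,"y": 0,"z": 0.7,"rx": 0,"ry": 0,"rz": 0,"hand": 1},{"x": 0,"y": 0,"z": 0.7,"rx": 0,"ry": 0,"rz": 0,"hand": 1}]}}

```text
clock: 23.5
tcp_pos: [0.5561, 0.0023, 0.0313]
orientation: [0.0, 0.486, 0.874, -0.0]
wrist_force: [-0.4, -0.5, -1.4]
finger_gap: 0.0389
```

Call:
{"method": "arm_command", "body": {"motion": [{"x": 0,"y": 0,"z": 0.6,"rx": 0,"ry": 0,"rz": 0,"hand": 1},{"x": 0,"y": 0,"z": 1.2,"rx": 0,"ry": 0,"rz": 0,"hand": 1},{"x": 0,"y": 0,"z": 1.2,"rx": 0,"ry": 0,"rz": 0,"hand": 1}]}}

```text
clock: 23.88
tcp_pos: [0.5561, 0.0023, 0.0309]
orientation: [0.0, 0.486, 0.874, -0.0]
wrist_force: [-3.3, -0.7, 6.4]
finger_gap: 0.0389
```

Contact; release.

Call:
{"method": "arm_command", "body": {"motion": [{"x": 0,"y": 0,"z": 0,"rx": 0,"ry": 0,"rz": 0,"hand": 0},{"x": 0,"y": 0,"z": 0,"rx": 0,"ry": 0,"rz": 0,"hand": -0.3},{"x": 0,"y": 0,"z": 0,"rx": 0,"ry": 0,"rz": 0,"hand": -0.6},{"x": 0,"y": 0,"z": 0,"rx": 0,"ry": 0,"rz": 0,"hand": -1},{"x": 0,"y": 0,"z": -20,"rx": 0,"ry": 0,"rz": 0,"hand": -1},{"x": 0,"y": 0,"z": -60,"rx": 0,"ry": 0,"rz": 0,"hand": -1},{"x": 0,"y": 0,"z": -110,"rx": 0,"ry": 0,"rz": 0,"hand": -1},{"x": 0,"y": 0,"z": -150,"rx": 0,"ry": 0,"rz": 0,"hand": -1},{"x": 0,"y": 0,"z": -150,"rx": 0,"ry": 0,"rz": 0,"hand": -1}]}}

```text
clock: 25.0
tcp_pos: [0.5585, 0.0021, 0.1838]
orientation: [0.003, 0.486, 0.874, 0.001]
wrist_force: [-0.1, -0.5, -1.2]
finger_gap: 0.0856
```

```bash
python3 -c "
from h import *
go(.518,.377,.182)
p=cam('side','s19.png')
"
```

```text
shift [339.7 163.7   1.1] turn [ 0.3  0.3 -0.4] clock 25.0 gap 0.0856 F [-0.1 -0.5 -1.2] tcp [0.5585 0.0021 0.1838]
```

View pics/s19.png

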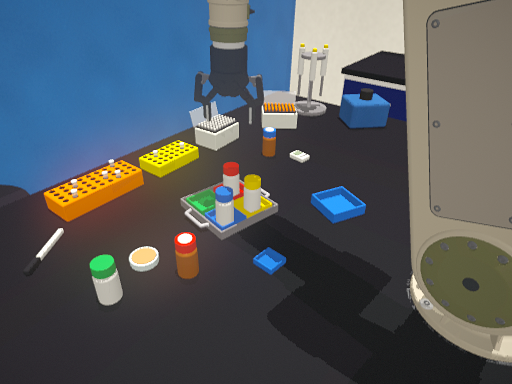

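Call:
{"method": "arm_command", "body": {"motion": [{"x": 340,"y": 166,"z": 0,"rx": 0,"ry": 0,"rz": 0,"hand": -1},{"x": 340,"y": 166,"z": 0,"rx": 0,"ry": 0,"rz": 0,"hand": -1},{"x": 340,"y": 166,"z": 0,"rx": 0,"ry": 0,"rz": 0,"hand": -1},{"x": 340,"y": 166,"z": 0,"rx": 0,"ry": 0,"rz": 0,"hand": -1},{"x": 340,"y": 166,"z": 0,"rx": 0,"ry": 0,"rz": 0,"hand": -1},{"x": 340,"y": 166,"z": 0,"rx": 0,"ry": 0,"rz": 0,"hand": -1},{"x": 340,"y": 166,"z": 0,"rx": 0,"ry": 0,"rz": 0,"hand": -1},{"x": 340,"y": 166,"z": 0,"rx": 0,"ry": 0,"rz": 0,"hand": -1},{"x": 340,"y": 166,"z": 0,"rx": 0,"ry": 0,"rz": 0,"hand": -1}]}}

```text
clock: 26.18
tcp_pos: [0.5174, 0.3772, 0.1792]
orientation: [-0.0, 0.486, 0.874, -0.001]
wrist_force: [0.2, -0.6, -0.1]
finger_gap: 0.0857
```

```bash
python3 -c "
from h import *
go(.518,.377,.022)
p=cam('side');i=p['image'][100:320,20:240]
cv2.imwrite('pics/c20.png',cv2.resize(i,None,fx=2.5,fy=2.5,interpolation=0)[:,:,::-1])
"
```

```text
shift [ -0.5   0.7 157.2] turn [-0.1  0.  -0.5] clock 26.18 gap 0.0857 F [ 0.2 -0.6 -0.1] tcp [0.5174 0.3772 0.1792]
```

View pics/c20.png

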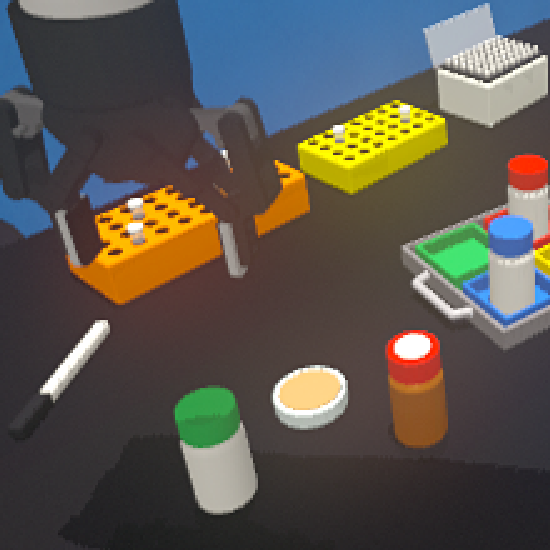

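Call:
{"method": "arm_command", "body": {"motion": [{"x": 0,"y": 0,"z": 40,"rx": 0,"ry": 0,"rz": 0,"hand": -1},{"x": 0,"y": 0,"z": 85,"rx": 0,"ry": 0,"rz": 0,"hand": -1},{"x": 0,"y": 0,"z": 125,"rx": 0,"ry": 0,"rz": 0,"hand": -1},{"x": 0,"y": 0,"z": 150,"rx": 0,"ry": 0,"rz": 0,"hand": -1},{"x": 0,"y": 0,"z": 157,"rx": 0,"ry": 0,"rz": 0,"hand": -1},{"x": 0,"y": 0,"z": 157,"rx": 0,"ry": 0,"rz": 0,"hand": -1}]}}

```text
clock: 26.98
tcp_pos: [0.5179, 0.378, 0.0233]
orientation: [0.0, 0.486, 0.874, 0.0]
wrist_force: [-0.6, -0.2, -0.9]
finger_gap: 0.0852
```

```bash
python3 -c "
from h import *
go(.518,.377,.022)
p=cam('side');i=p['image'][100:320,20:240]
cv2.imwrite('pics/c21.png',cv2.resize(i,None,fx=2.5,fy=2.5,interpolation=0)[:,:,::-1])
"
```

```text
shift [-0.9 -0.4  1.3] turn [ 0.   0.  -0.5] clock 26.98 gap 0.0852 F [-0.6 -0.2 -0.9] tcp [0.5179 0.378  0.0233]
```

View pics/c21.png

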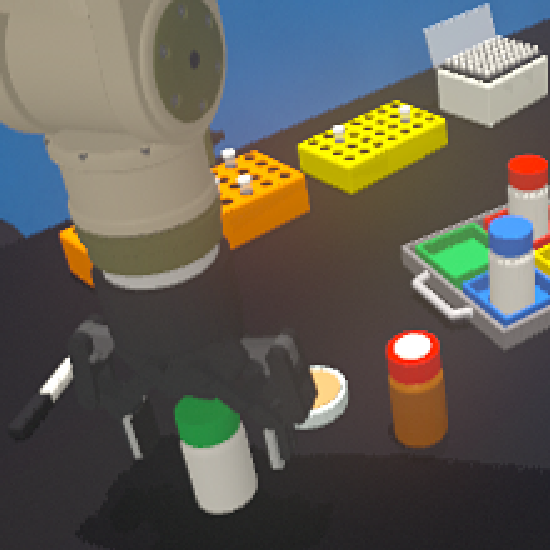

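Call:
{"method": "arm_command", "body": {"motion": [{"x": 0,"y": 0,"z": 1,"rx": 0,"ry": 0,"rz": 0,"hand": 0},{"x": 0,"y": 0,"z": 1,"rx": 0,"ry": 0,"rz": 0,"hand": 1},{"x": 0,"y": 0,"z": 1,"rx": 0,"ry": 0,"rz": 0,"hand": 1},{"x": 0,"y": 0,"z": 1,"rx": 0,"ry": 0,"rz": 0,"hand": 1},{"x": 0,"y": 0,"z": 1,"rx": 0,"ry": 0,"rz": 0,"hand": 1},{"x": 0,"y": 0,"z": 1,"rx": 0,"ry": 0,"rz": 0,"hand": 1},{"x": 0,"y": 0,"z": 1,"rx": 0,"ry": 0,"rz": 0,"hand": 1}]}}

```text
clock: 27.9
tcp_pos: [0.5178, 0.3791, 0.0229]
orientation: [0.0, 0.486, 0.874, 0.001]
wrist_force: [-1.4, -0.8, 5.7]
finger_gap: 0.0388
```

Call:
{"method": "arm_command", "body": {"motion": [{"x": 0,"y": 0,"z": -15,"rx": 0,"ry": 0,"rz": 0,"hand": 1},{"x": 0,"y": 0,"z": -50,"rx": 0,"ry": 0,"rz": 0,"hand": 1},{"x": 0,"y": 0,"z": -90,"rx": 0,"ry": 0,"rz": 0,"hand": 1},{"x": 0,"y": 0,"z": -130,"rx": 0,"ry": 0,"rz": 0,"hand": 1},{"x": 0,"y": 0,"z": -155,"rx": 0,"ry": 0,"rz": 0,"hand": 1},{"x": 0,"y": 0,"z": -160,"rx": 0,"ry": 0,"rz": 0,"hand": 1},{"x": 0,"y": 0,"z": -160,"rx": 0,"ry": 0,"rz": 0,"hand": 1}]}}

```text
clock: 28.78
tcp_pos: [0.5171, 0.3787, 0.1815]
orientation: [-0.0, 0.486, 0.874, -0.0]
wrist_force: [-0.3, 0.2, -1.5]
finger_gap: 0.0389
```

```bash
python3 -c "
from h import *
go(.572,.0785,.182)
p=cam('side');i=p['image'][60:280,20:240]
cv2.imwrite('pics/c22.png',cv2.resize(i,None,fx=2.5,fy=2.5,interpolation=0)[:,:,::-1])
"
```

```text
shift [-283.8 -112.    -0.4] turn [-0.   0.  -0.4] clock 28.77 gap 0.0389 F [-0.3  0.2 -1.5] tcp [0.5171 0.3787 0.1815]
```

View pics/c22.png

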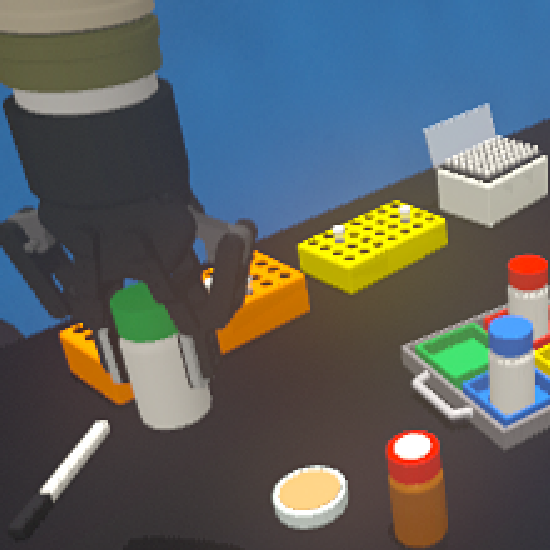

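Call:
{"method": "arm_command", "body": {"motion": [{"x": -15,"y": -6,"z": 0,"rx": 0,"ry": 0,"rz": 0,"hand": 1},{"x": -50,"y": -20,"z": 0,"rx": 0,"ry": 0,"rz": 0,"hand": 1},{"x": -95,"y": -38,"z": 0,"rx": 0,"ry": 0,"rz": 0,"hand": 1},{"x": -142,"y": -56,"z": 0,"rx": 0,"ry": 0,"rz": 0,"hand": 1},{"x": -189,"y": -75,"z": 0,"rx": 0,"ry": 0,"rz": 0,"hand": 1},{"x": -234,"y": -93,"z": 0,"rx": 0,"ry": 0,"rz": 0,"hand": 1},{"x": -269,"y": -106,"z": 0,"rx": 0,"ry": 0,"rz": 0,"hand": 1},{"x": -284,"y": -112,"z": 0,"rx": 0,"ry": 0,"rz": 0,"hand": 1},{"x": -284,"y": -112,"z": 0,"rx": 0,"ry": 0,"rz": 0,"hand": 1},{"x": -284,"y": -112,"z": 0,"rx": 0,"ry": 0,"rz": 0,"hand": 1}]}}

```text
clock: 30.08
tcp_pos: [0.5718, 0.0793, 0.1817]
orientation: [-0.0, 0.485, 0.874, -0.0]
wrist_force: [0.5, -0.1, -1.1]
finger_gap: 0.0389
```

```bash
python3 -c "
from h import *
go(.572,.0785,.030)
p=cam('side');i=p['image'][60:260,130:310]
cv2.imwrite('pics/c23.png',cv2.resize(i,None,fx=3,fy=3,interpolation=0)[:,:,::-1])
"
```

```text
shift [ -0.9  -0.2 151.7] turn [-0.  -0.  -0.4] clock 30.07 gap 0.0389 F [ 0.5 -0.1 -1.1] tcp [0.5718 0.0793 0.1817]
```

View pics/c23.png

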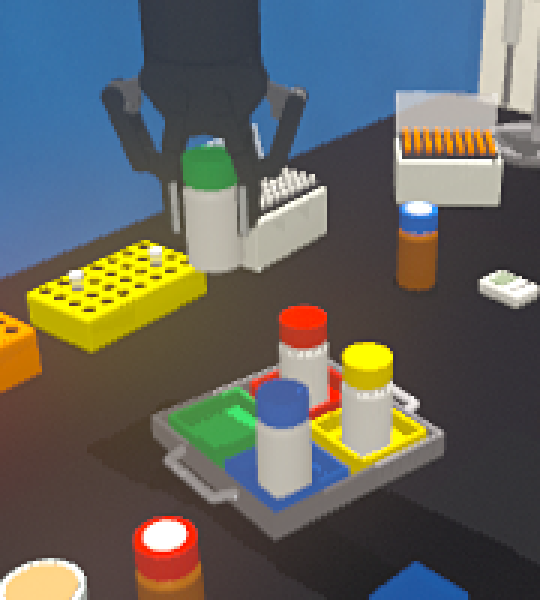

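Call:
{"method": "arm_command", "body": {"motion": [{"x": -1,"y": 0,"z": 25,"rx": 0,"ry": 0,"rz": 0,"hand": 1},{"x": -1,"y": 0,"z": 70,"rx": 0,"ry": 0,"rz": 0,"hand": 1},{"x": -1,"y": 0,"z": 110,"rx": 0,"ry": 0,"rz": 0,"hand": 1},{"x": -1,"y": 0,"z": 135,"rx": 0,"ry": 0,"rz": 0,"hand": 1},{"x": -1,"y": 0,"z": 145,"rx": 0,"ry": 0,"rz": 0,"hand": 1},{"x": -1,"y": 0,"z": 148,"rx": 0,"ry": 0,"rz": 0,"hand": 1},{"x": -1,"y": 0,"z": 150,"rx": 0,"ry": 0,"rz": 0,"hand": 1},{"x": -1,"y": 0,"z": 151,"rx": 0,"ry": 0,"rz": 0,"hand": 1},{"x": -1,"y": 0,"z": 151,"rx": 0,"ry": 0,"rz": 0,"hand": 1}]}}

```text
clock: 31.25
tcp_pos: [0.5733, 0.0776, 0.0316]
orientation: [0.001, 0.486, 0.874, 0.0]
wrist_force: [0.0, -0.4, -0.4]
finger_gap: 0.039
```

Call:
{"method": "arm_command", "body": {"motion": [{"x": 0,"y": 0,"z": 0.7,"rx": 0,"ry": 0,"rz": 0,"hand": 1},{"x": 0,"y": 0,"z": 0.7,"rx": 0,"ry": 0,"rz": 0,"hand": 1}]}}

```text
clock: 31.5
tcp_pos: [0.5729, 0.0775, 0.0304]
orientation: [0.0, 0.486, 0.874, -0.0]
wrist_force: [-0.8, -0.7, -0.5]
finger_gap: 0.0391
```

Call:
{"method": "arm_command", "body": {"motion": [{"x": 0,"y": 0,"z": 0.6,"rx": 0,"ry": 0,"rz": 0,"hand": 1},{"x": 0,"y": 0,"z": 1.2,"rx": 0,"ry": 0,"rz": 0,"hand": 1},{"x": 0,"y": 0,"z": 1.2,"rx": 0,"ry": 0,"rz": 0,"hand": 1}]}}

```text
clock: 31.88
tcp_pos: [0.5729, 0.0776, 0.0298]
orientation: [0.0, 0.486, 0.874, 0.0]
wrist_force: [-2.7, -0.4, 4.5]
finger_gap: 0.0385
```

Call:
{"method": "arm_command", "body": {"motion": [{"x": 0,"y": 0,"z": 0,"rx": 0,"ry": 0,"rz": 0,"hand": 0},{"x": 0,"y": 0,"z": 0,"rx": 0,"ry": 0,"rz": 0,"hand": -0.3},{"x": 0,"y": 0,"z": 0,"rx": 0,"ry": 0,"rz": 0,"hand": -0.6},{"x": 0,"y": 0,"z": 0,"rx": 0,"ry": 0,"rz": 0,"hand": -1},{"x": 0,"y": 0,"z": -20,"rx": 0,"ry": 0,"rz": 0,"hand": -1},{"x": 0,"y": 0,"z": -60,"rx": 0,"ry": 0,"rz": 0,"hand": -1},{"x": 0,"y": 0,"z": -110,"rx": 0,"ry": 0,"rz": 0,"hand": -1},{"x": 0,"y": 0,"z": -150,"rx": 0,"ry": 0,"rz": 0,"hand": -1},{"x": 0,"y": 0,"z": -150,"rx": 0,"ry": 0,"rz": 0,"hand": -1}]}}

```text
clock: 33.0
tcp_pos: [0.5753, 0.0777, 0.1831]
orientation: [0.003, 0.486, 0.874, 0.002]
wrist_force: [-0.2, -0.1, -1.1]
finger_gap: 0.0855
```

```bash
python3 -c "
from h import *
go(.4,-.35,.2)"
```

```text
shift [-270.5 -374.7  -18.2] turn [ 0.4  0.2 -0.4] clock 33.0 gap 0.0855 F [-0.2 -0.1 -1.1] tcp [0.5753 0.0777 0.1831]
```

Move clear of the caddy so that both cameras see it.

Call:
{"method": "arm_command", "body": {"motion": [{"x": -270,"y": -375,"z": -20,"rx": 0,"ry": 0,"rz": 0,"hand": -1},{"x": -270,"y": -375,"z": -20,"rx": 0,"ry": 0,"rz": 0,"hand": -1},{"x": -270,"y": -375,"z": -20,"rx": 0,"ry": 0,"rz": 0,"hand": -1},{"x": -270,"y": -375,"z": -20,"rx": 0,"ry": 0,"rz": 0,"hand": -1},{"x": -270,"y": -375,"z": -20,"rx": 0,"ry": 0,"rz": 0,"hand": -1},{"x": -270,"y": -375,"z": -20,"rx": 0,"ry": 0,"rz": 0,"hand": -1},{"x": -270,"y": -375,"z": -20,"rx": 0,"ry": 0,"rz": 0,"hand": -1},{"x": -270,"y": -375,"z": -20,"rx": 0,"ry": 0,"rz": 0,"hand": -1},{"x": -270,"y": -375,"z": -20,"rx": 0,"ry": 0,"rz": 0,"hand": -1},{"x": -270,"y": -375,"z": -20,"rx": 0,"ry": 0,"rz": 0,"hand": -1}]}}

```text
clock: 34.25
tcp_pos: [0.3969, -0.3488, 0.1982]
orientation: [-0.001, 0.486, 0.874, 0.0]
wrist_force: [-0.2, 0.3, -0.7]
finger_gap: 0.0855
```

```bash
python3 -c "
from h import *
p=cam('top');q=cam('side');s=get_state();print(s['clock'],np.abs(s['qvel']).max())
a=cv2.resize(p['image'][120:220,130:350],None,fx=3.5,fy=3.5,interpolation=0)
b=q['image'][100:300,70:350]
b=cv2.resize(b,(770,250*2-226+0))
cv2.imwrite('pics/f_top.png',a[:,:,::-1]);cv2.imwrite('pics/f_side.png',cv2.resize(q['image'][100:300,70:350],None,fx=2.8,fy=2.8,interpolation=0)[:,:,::-1])
X=cloud(p)
B={'red':(.555,.0024),'yellow':(.479,.0195),'green':(.572,.0785),'blue':(.496,.0957)}
for c in B:
    m=cmask(p,c,90)&(X[...,2]>.07)&(X[...,2]<.11)&(np.hypot(X[...,0]-B[c][0],X[...,1]-B[c][1])<.04)
    v,u=np.nonzero(m);print(c,m.sum(),w(p,(u.mean(),v.mean()),.083)[:2].round(4),B[c],np.nanpercentile(X[m][:,2],[5,50,95]).round(3))
for n in ('old_red_center','old_blue_center'):
    print(n,[(np.round(r['at']),round(r['score'],2)) for r in finder.find_in(p,n)[:3]])
"
```

```text
34.35 0.007420991863152608
red 150 [0.5562 0.0037] (0.555, 0.0024) [0.081 0.088 0.091]
yellow 149 [0.48   0.0198] (0.479, 0.0195) [0.083 0.087 0.092]
green 144 [0.5743 0.0775] (0.572, 0.0785) [0.082 0.087 0.092]
blue 149 [0.4971 0.0974] (0.496, 0.0957) [0.083 0.088 0.092]
old_red_center [(array([161., 192.]), 0.64)]
old_blue_center [(array([335., 135.]), 0.67)]
```

View pics/f_top.png

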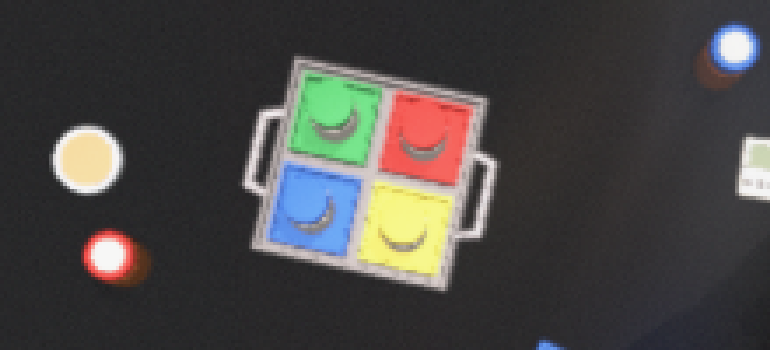

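View pics/f_side.png

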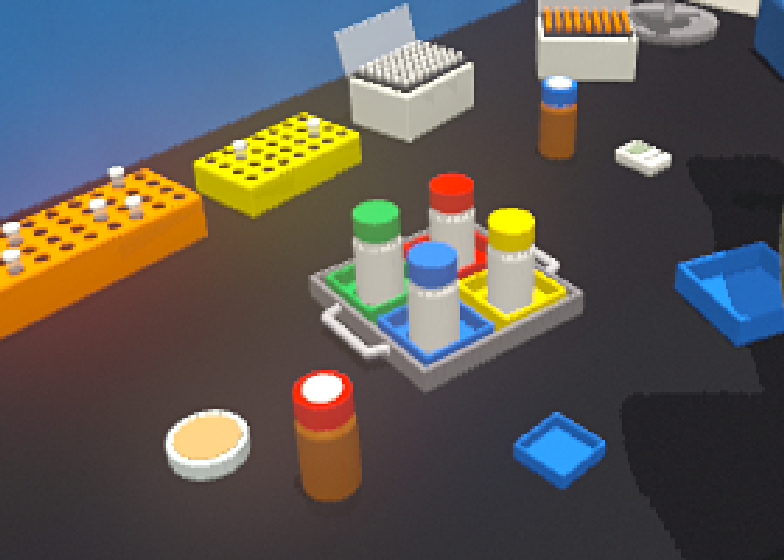

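All four jars stand upright in the bays of their colour, and the brown jars haven't moved.

```bash
python3 -c "
from h import *
print(hand_in())"
```

```text
the job is handed in; nothing more can be done
None
```

I put all four white jars (blue, yellow, red, green) into the caddy, each in the bay matching its cap. I lowered each one until the wrist sensor showed floor contact (about 5–11 N) and only then released it. The job was handed in at about 34 s on the robot's clock.

- **Position and height:** in the last pictures all four stand upright, within about 3 mm of their bay centres. Their cap tops measured 87–88 mm high against the expected 87 mm.
- **Brown jars:** both stand where they were at the start, to within finder noise (3 pixels or less). The gripper is open and clear of everything.
- **Disagreements:** the two cameras differed by up to about 5 mm on the bays and 6 mm on the yellow jar. I used values between the two, and the bays' 10 mm clearance covered the difference. No check failed.

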